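# Knock the stuck plinth out of its mould

## Robot

A 6-joint arm with a two-finger parallel gripper is mounted at the origin on the work surface. World frame = base frame: x ahead of the robot, y to its left, z up, the work surface at z = 0. Lengths are in m, angles in degrees, forces in N, time in s.
With the tool pointing down it reaches from about 0.35 to 0.875 m from the base axis. Payload 4.2 kg.
Tool frame: the origin (TCP) lies between the finger pads; the fingertips stand 8 mm ahead of it and the grasp point (between the pads) lies 11 mm behind it; x points along the fingers, y is the direction in which the jaws open and shut, and the axes are right-handed (so a half turn about x gives the same grasp; the last joint's range is limited). The gripper opens to 87 mm and grips with 3 to 60 N. Pads are 19 mm wide; open, the fingers measure 117 mm over their backs; the gripper's body (75 mm by 190 mm) begins 51 mm behind the grasp point.
Start: joints at [87.926, 22.042, 0.453, 0, -68.411, -14.817], TCP at [0.182, 0.598, 0.231] pointing down, gripper open.
Joint ranges: [-179.83, 179.83], [-69.29, 118.12], [-61.27, 80.66], [-181.25, 117.63], [-171.15, -9.14], [-177.46, 177.46]. Speed limits (degrees/s): [159.86, 159.86, 180, 180, 180, 180].

## Interface

Orientations are given as a 3x3 rotation matrix whose columns are the frame's x, y, z axes.
In Python, from station import r gives the robot as it stands. The module is installed in compiled form; this text tells all that it offers.
- The arm moves only by the tool move_arm, never from a script. Its argument "increments" is one flat list of numbers, 7 for each row, row after row: the turn, a rotation vector about the tool's x, y, z in degrees, then the shift along the tool's x, y, z in m, then the finger opening in m, from 0 to 0.087. A call has 1 to 12 rows; each row is the pose to reach, as a shift and turn from the pose commanded when the call began, along the tool's axes at that moment; what a row does not reach only later rows make up. A row lasts 1/12 s, in which the tool goes at most 41.7 mm and 7.16 degrees, less where a joint would pass 70% of its speed; a pose out of reach is approached as far as the arm can. A call with a gripper value outside its range is refused whole. The fingers move at their own pace and stop on an object; the grip force is fixed at half the most. Time passes only in rows, so rows that repeat a pose let the fingers close. It gives the time, the measured TCP pose, the force and the opening at its end, in the units of the state.
- r.sense(): the state, without advancing time (a new reading comes with each control period).
- r.capture(name): name is "scene" or "top"; returns the picture (400x640x3 uint8, red, green, blue); there is no depth.
- r.calibration(name): a dict with "fx", "fy", "cx", "cy" (pixels), "rvec" (rotation vector, rad) and "tvec" (3), from world to camera coordinates, as OpenCV has them. Camera axes: x right, y down, z forward; pixel columns grow to the right and rows downward; lengths in m; the calibration is good to about 2 mm. A picture is of the moment at which its call begins. calibration takes no time and is no camera call.
- r.finish_job(): hands the job in, once; it reports no verdict.
The state is a dict: "time_s": time; "joints": joint angles; "joint_velocities": joint speeds; "effort": joint torques, N m; "tcp_pos": TCP position; "ee_rot": TCP orientation; "wrist_force": force on the tool from outside, world axes, zero at the start; "moment": the same for the moment, N m; "gripper_width": opening from 0.0 (shut) to 1.0 (fully open).
Only numpy, scipy, OpenCV 4.12 (cv2) and the standard library are available. Lean on these libraries where they do the work, as an engineer would, in place of code of your own. Each camera call takes 0.05 s, during which the arm holds its last target.

## Task

The cast plinth is stuck in its mould: bring the C-shaped knockout tool's rod in underneath, feel for the hidden hole in the mould's floor and push the rod up through it, without forcing anything, until the plinth stands at least 12 mm higher. Then stand the tool upright on the bare table, out of the way of the mould, lift the plinth out and stand it upright in the middle of the cork pad, leaving everything else where it is.

Things in the scene. Friction and masses are not known exactly. Their poses are not given: they have to be found in the camera images.
- mould: aluminium casting mould fixed to the table, a bridge 72 mm (its x) x 76 mm (its y), 87 mm tall; two 8 mm walls at its +-x sides leave a tunnel 56 mm wide right through under it along its y, open at both ends; low feet (6 mm) reach out to 56 mm either way in x. The plinth is stuck in the pocket in its top. Origin: centre of its footprint at table height; z up
- roof (a point): centre of the tunnel's roof, 48 mm above the table: underside of the mould's 8 mm steel floor plate. The plate's one knockout hole, 14 mm (mould x) by 10 mm (mould y), is on the tunnel's centreline (x = 0), but the plate has crept along the tunnel: the hole's centre lies up to 11 mm either way from here in the mould's y, unmeasured and out of sight: feel for it. Pushing over 30 N is too hard
- pocket_floor (a point): centre of the pocket's floor, 56 mm above the table, on which the plinth rests at the start. The pocket is 54 mm long in y with polished walls, open at the top; spring cheeks at +-x clamp the plinth: pushing it up takes roughly 6 to 12 N all the way, and it stays at the height it is pushed to, leaning up to 0.08 rad. Over 30 N on it is too hard
- plinth: small grey cast resin statue plinth, 70 g: a block 36 (x) x 52 (y) x 22 mm with a step 31 x 47 x 8 mm on top, 30 mm tall in all; origin at the centre of its underside, z up. It starts stuck in the mould's pocket, its top 1 mm below the mould's top, square with the mould
- knockout: C-shaped steel tool, loose, 250 g, upright on the table. Foot 30 mm (its x) by 77 mm (its y, -12 to +65), 8 mm thick; the rod stands up from it; at the foot's +y end a column (y = 55 to 65 mm) rises to an overhead arm 98 to 108 mm above the underside. In use rod and foot go into the tunnel, the arm over the mould, the column stays outside. Origin: underside of the foot on the rod's axis; z up
- rod_tip (a point): tip of the knockout rod, on its axis, 34 mm above the foot's underside. The rod is 8 mm in diameter with a flat end, so it enters the hole only within about 1.5 mm of its centre in the mould's y and 3 mm in x. With the foot's top against the tunnel's roof it stands 18 mm above the pocket's floor
- handle (a point): the tool's wooden handle, straight above the rod, 24 mm (tool x) by 14 mm (tool y), from 108 to 148 mm above the foot's underside; this point is 134 mm above it. Take it from above across its 14 mm
- pad: square cork pad 100 x 100 mm, 6 mm thick, fixed on the table; origin at the centre of its underside
- king: maple chess king, bystander, loose, 36 mm wide, 86 mm tall; origin at the centre of its underside
- mug: empty white ceramic mug, bystander, loose, 80 mm wide, 90 mm tall; origin at the centre of its underside
- barricade_a: grey plastic barricade piece, bystander, loose, 34 x 75 x 42 mm; origin at the centre of its underside
- barricade_b: a second barricade piece like the other
- dispenser: white push dispenser for small magnets, bystander, loose, 75 x 50 x 62 mm; origin near the centre of its underside
- resin: closed amber resin bottle, bystander, loose, 52 mm wide, 120 mm tall; origin at the centre of its underside
Not all that is in view belongs to the job. What is shaped like the plinth but orange, purple or red is not meant.

How it is judged (in metres and radians):
On the way, in this order (a step that is already met when the one before it is completed fails the run):
1. the rod, through the hole, has pushed the plinth up at least 12 mm from the pocket floor (z of plinth in the frame of mould above 0.067 m and horizontal distance between plinth and mould below 0.006 m and z of rod_tip in the frame of mould above 0.065 m and horizontal distance between rod_tip and mould below 0.018 m and contact force between knockout and plinth above 0.3 N), for 0.1 s.
2. the tool stands upright on the table, clear of the mould and let go, with the plinth still in the mould (angle between knockout's own z axis and vertical below 0.08 rad and height (world z) of knockout below 0.004 m and contact force between the fingers and knockout below 0.1 N and contact force between knockout and mould below 0.1 N and horizontal distance between knockout and mould above 0.05 m and horizontal distance between plinth and mould below 0.01 m), for 0.1 s.
At the end, for the whole second after the job is handed in: the plinth stands upright (within 0.1 rad), released and at rest on the cork pad, its centre within 30 mm of the pad's centre; the knockout tool stands upright (within 0.08 rad), released and at rest on the table, its rod at least 50 mm from the mould's centre and not touching the mould (horizontal distance between plinth and pad below 0.03 m and height (world z) of plinth between 0.003 and 0.01 m and angle between plinth's own z axis and vertical below 0.1 rad and linear speed of each of plinth, knockout below 0.02 m/s and contact force between the fingers and plinth below 0.1 N and angle between knockout's own z axis and vertical below 0.08 rad and height (world z) of knockout between -0.003 and 0.004 m and horizontal distance between knockout and mould above 0.05 m and contact force between knockout and mould below 0.1 N).
It fails at once if the knockout tool is forced against the mould (over 30 N) (contact force between knockout and mould above 30 N).
It fails at once if the plinth is forced by the rod (over 30 N) (contact force between knockout and plinth above 30 N).
It fails at once if the plinth is tipped over (angle between plinth's own z axis and vertical above 0.6 rad).
It fails at once if a bystander is moved by more than 20 mm or tipped (distance of any of king, mug, barricade_a, barricade_b, dispenser, resin from where it was at the start of the episode above 0.02 m or angle between any of king, mug, barricade_a, barricade_b, dispenser, resin's own z axis and vertical above 0.3 rad).
It also fails if it takes over 72 s, if anything falls off the work surface, if the arm or the gripper's body presses on something with over 40 N, if the wrist force passes 120 N, or if a joint passes its speed limit or range.

## Working session

There is one attempt and no reset: what is moved stays moved. The work goes in short steps, Python scripts to look and compute and a tool call to move; the robot and the scene stay as the last step left them, time stands still between calls to the robot, and variables do not carry over. Pictures are saved under pics/ and viewed, and the job is handed in when it is done.

Besides the shell and the picture viewer there is one more tool, called after "Request:" as name(argument=value, ...) on one line, values as JSON. move_arm: Moves the arm, as the interface text tells. Its arguments: {"type":"object","properties":{"increments":{"type":"array","items":{"type":"number"}}},"required":["increments"]}

```bash
mkdir -p pics
python3 - <<'E'
from station import r
import cv2
for n in("scene","top"):
    im=r.capture(n); cv2.imwrite(f"pics/{n}0.png",im[:,:,::-1]); print(n,r.calibration(n))
print(r.sense())
E
```

```text
scene {'fx': 380.3222673979836, 'fy': 380.3222673979836, 'cx': 317.69966356448424, 'cy': 202.83430308100912, 'rvec': array([ 1.96843095,  1.18689063, -0.59892079]), 'tvec': array([-0.25455822, -0.20962589,  1.28578637])}
top {'fx': 390.87333854075354, 'fy': 390.87333854075354, 'cx': 314.7187527817441, 'cy': 199.26292824848457, 'rvec': array([ 2.12743101, -2.12641718,  0.2216413 ]), 'tvec': array([-0.0181437 ,  0.58806118,  0.85491771])}
{'time_s': 0.1, 'joints': array([ 8.79263658e+01,  2.20842746e+01,  3.87947732e-01, -2.46022260e-02,
       -6.84112568e+01, -1.48159290e+01]), 'joint_velocities': array([-0.00063688, -0.11176888,  0.28755674,  0.00712902,  0.02022904,
        0.12382998]), 'effort': array([-8.10537731e-04, -3.91692281e+01,  1.87932730e+01,  4.23186108e+00,
        1.34298310e-02, -7.55410838e-05]), 'tcp_pos': array([0.18142108, 0.59754456, 0.22959507]), 'ee_rot': array([[-4.66946947e-04, -2.90678981e-01, -9.56820522e-01],
       [-1.86197881e-03, -9.56818715e-01,  2.90679341e-01],
       [-9.99998157e-01,  1.91731136e-03, -9.44545238e-05]]), 'wrist_force': array([ 0.36049913, -0.08048002, -1.05106842]), 'moment': array([ 0.00418764, -0.02832389,  0.04546426]), 'gripper_width': 0.9955401502019335}
```

View pics/scene0.png

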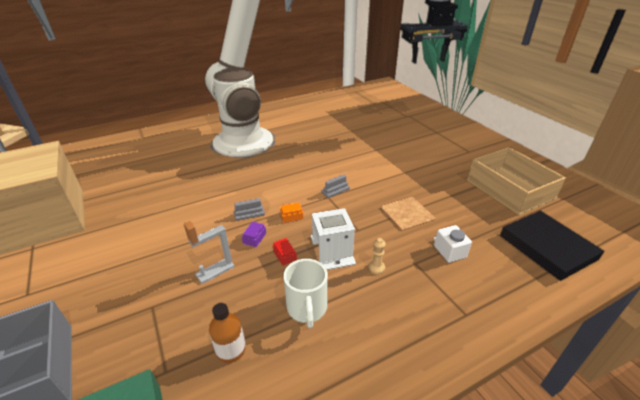

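View pics/top0.png

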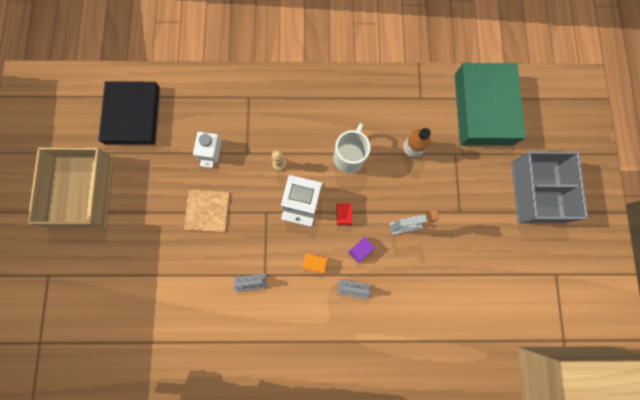

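The top view shows the mould near (302,200), the pad at (207,211), the tool at (412,222) with its handle at (432,216), the mug at (352,150), and the king at (278,160). I'll zoom in on the details.

```bash
cat > h.py <<'E'
import numpy as np,cv2
from station import r
def cam(n):
    c=r.calibration(n);K=np.array([[c['fx'],0,c['cx']],[0,c['fy'],c['cy']],[0,0,1]])
    return K,np.array(c['rvec']),np.array(c['tvec'])
def ray(n,px):
    K,rv,t=cam(n);R=cv2.Rodrigues(rv)[0];C=-R.T@t
    d=R.T@np.linalg.solve(K,[px[0],px[1],1.]);return C,d/np.linalg.norm(d)
def onz(n,px,z):
    C,d=ray(n,px);return C+d*(z-C[2])/d[2]
def proj(n,P):
    K,rv,t=cam(n);return cv2.projectPoints(np.array(P,float).reshape(-1,3),rv,t,K,None)[0].reshape(-1,2)
def tri(p1,p2):
    C,d=ray("scene",p1);D,e=ray("top",p2)
    s=np.linalg.lstsq(np.stack([d,-e],1),D-C,rcond=None)[0]
    a,b=C+s[0]*d,D+s[1]*e;return (a+b)/2,np.linalg.norm(a-b)
def zoom(n,src,box,out,f):
    im=cv2.imread(src);x0,y0,x1,y1=box
    cv2.imwrite(out,cv2.resize(im[y0:y1,x0:x1],None,fx=f,fy=f,interpolation=cv2.INTER_CUBIC))
E
python3 - <<'E'
from h import *
zoom("top","pics/top0.png",(270,150,450,250),"pics/t1.png",4.4)
zoom("scene","pics/scene0.png",(180,170,380,300),"pics/s1.png",4)
zoom("top","pics/top0.png",(265,165,335,235),"pics/t2.png",8)
E
```

```text
(no output)
```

View pics/t1.png

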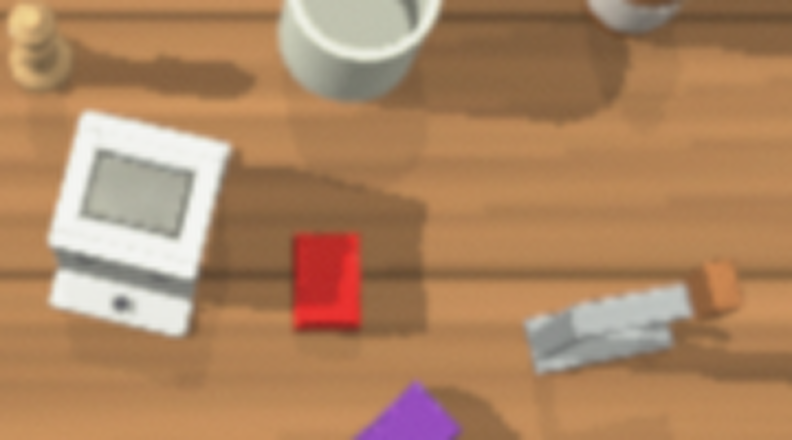

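View pics/s1.png

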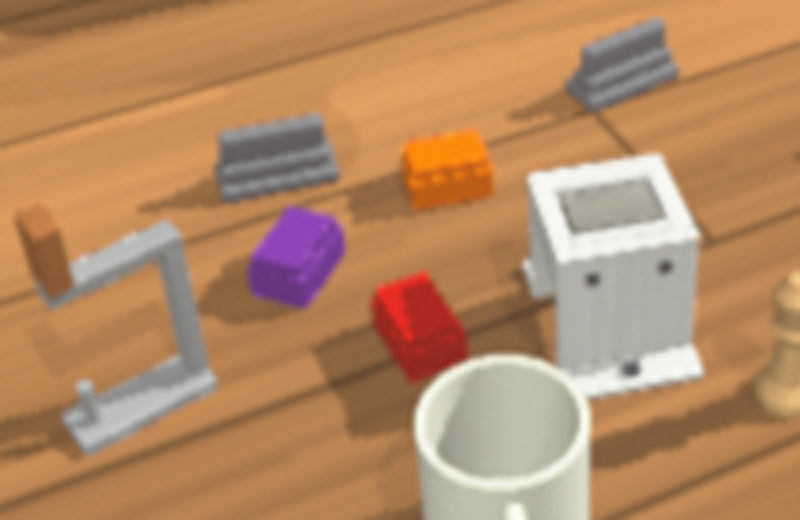

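View pics/t2.png

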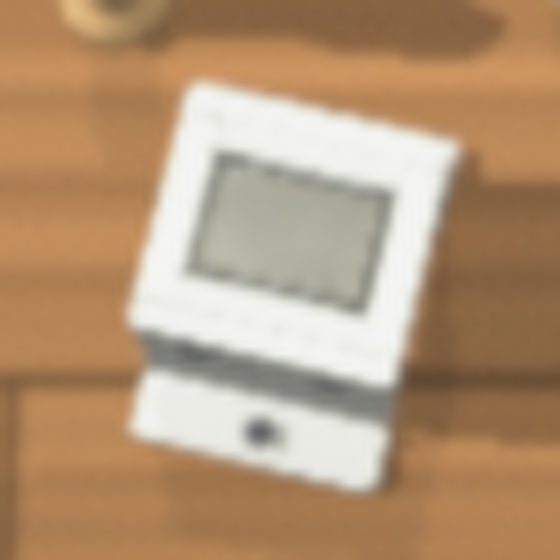

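Run:
```python
from h import *
zoom("top","pics/top0.png",(380,195,450,245),"pics/t3.png",11)
zoom("scene","pics/scene0.png",(180,215,240,285),"pics/s3.png",8)
q=np.array([(196,82),(460,145),(398,385),(130,322)])/8+[265,165]-.44
P=np.array([onz("top",p,.087) for p in q]);print(P)
e=np.diff(np.vstack([P,P[:1]]),axis=0);print(np.linalg.norm(e,axis=1),np.degrees(np.arctan2(e[:,1],e[:,0])));print(P.mean(0))
q=np.array([(218,152),(397,190),(362,312),(188,273)])/8+[265,165]-.44
P=np.array([onz("top",p,.086) for p in q]);print(P.mean(0), 'pocket')
# scene view of mould top
q=np.array([(530,177),(662,157),(698,237),(555,262)])/4+[180,170]-.4
P=np.array([onz("scene",p,.087) for p in q]);print(P,P.mean(0))
e=np.diff(np.vstack([P,P[:1]]),axis=0);print(np.linalg.norm(e,axis=1),np.degrees(np.arctan2(e[:,1],e[:,0])))
# pad
im=cv2.imread("pics/top0.png")
```

```text
[[ 0.63890688  0.04105261  0.087     ]
 [ 0.62065558 -0.03414178  0.087     ]
 [ 0.55158103 -0.01646177  0.087     ]
 [ 0.56937094  0.05875616  0.087     ]]
[0.07737768 0.0713013  0.07729307 0.07175418] [-103.64308048  165.64306219   76.69340476  -14.28380084]
[0.59512861 0.0123013  0.087     ]
[0.59563611 0.01368614 0.086     ] pocket
[[ 0.55532803 -0.01425144  0.087     ]
 [ 0.57460213  0.05844139  0.087     ]
 [ 0.64116187  0.04071526  0.087     ]
 [ 0.62285265 -0.03397052  0.087     ]] [0.59848617 0.01273367 0.087     ]
[0.07520464 0.06887971 0.07689729 0.07034499] [  75.15003851  -14.91282274 -103.77440793  163.72071447]
```

View pics/t3.png

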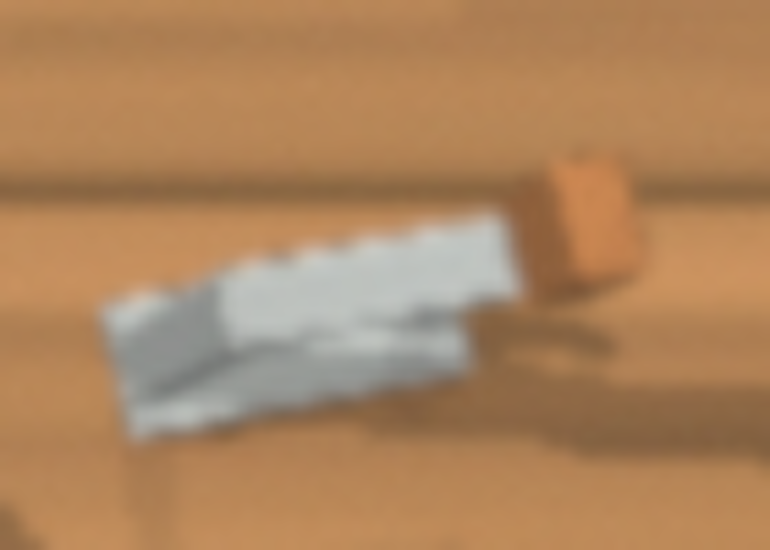

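View pics/s3.png

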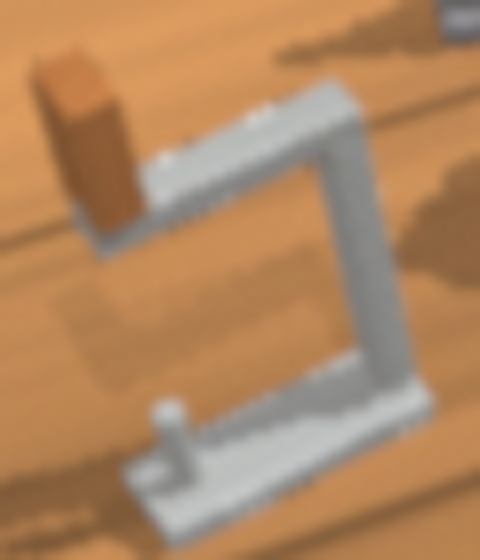

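Run:
```python
from h import *
T=lambda a:np.array(a)/11+[380,195]-.45
S=lambda a:np.array(a)/8+[180,215]-.44
def ang(a,b): d=b-a; return np.degrees(np.arctan2(d[1],d[0])),np.linalg.norm(d)
h=np.array([onz("top",T(p),.148) for p in[(553,158),(627,152),(640,272),(572,292)]]);print("handle top",h.mean(0),[ang(h[i],h[(i+1)%4]) for i in range(4)])
a=[onz("top",T(p),.108) for p in[(222,275),(498,212),(522,298),(232,350)]];print("arm",[ang(a[i],a[(i+1)%4]) for i in range(4)],a)
f=[onz("top",T(p),z) for p,z in[((130,440),.0),((472,375),.0)]];print("foot",f,ang(f[0],f[1]))
print("rodtip",onz("scene",S((170,408)),.034))
fs=[onz("scene",S(p),.008) for p in[(122,470),(172,535),(435,402),(365,350)]];print("foot sc",fs,[ang(fs[i],fs[(i+1)%4]) for i in range(4)])
hs=[onz("scene",S(p),.148) for p in[(32,72),(88,50),(120,92),(65,118)]];print("hand sc",np.mean(hs,0),[ang(hs[i],hs[(i+1)%4]) for i in range(4)])
as_=[onz("scene",S(p),.108) for p in[(145,205),(362,110),(333,80)]];print("arm sc",as_,[ang(as_[i],as_[i+1]) for i in range(2)])
im=cv2.imread("pics/top0.png");c=im[185:237,180:235]
for nm,pts,z in [("pad",[(188,191),(230,193),(227,231),(185,229)],.006)]:
  p=np.array([onz("top",q,z) for q in pts]);print(nm,p.mean(0),p)
sp=np.array([onz("scene",q,.006) for q in[(382,209),(411,198),(435,214),(406,229)]]);print(sp.mean(0),sp)
print("king",onz("top",(279,165),.0),"red",[onz("top",np.array(q)/4.4+[270,150],.02) for q in[(292,233),(360,233),(360,328),(293,328)]])
print("mug",onz("top",(352,150),.09))
```

```text
handle top [ 0.53857211 -0.26554931  0.148     ] [(np.float64(-85.25396964102099), np.float64(0.014282170255559048)), (np.float64(-177.3450023396474), np.float64(0.023091305360862298)), (np.float64(106.2328274995425), np.float64(0.013718706166084291)), (np.float64(4.736487948870485), np.float64(0.025807901855965838))]
arm [(np.float64(-77.1357421098416), np.float64(0.057201636014019716)), (np.float64(-167.48252907717674), np.float64(0.017695765189941932)), (np.float64(100.15621917756054), np.float64(0.059182615318642544)), (np.float64(5.135814242849689), np.float64(0.015035841043039313))] [array([ 0.53331028, -0.20282656,  0.108     ]), array([ 0.54604577, -0.25859245,  0.108     ]), array([ 0.52877063, -0.26242778,  0.108     ]), array([ 0.51833481, -0.20417252,  0.108     ])]
foot [array([ 0.51162428, -0.20613029,  0.        ]), array([ 0.52619793, -0.28328019,  0.        ])] (np.float64(-79.30284861245406), np.float64(0.07851432622698917))
rodtip [ 0.53838    -0.26591424  0.034     ]
foot sc [array([ 0.5278296 , -0.28134265,  0.008     ]), array([ 0.55643192, -0.27504718,  0.008  
[... 919 characters left out ...]
(-167.79106799093452), np.float64(0.015203735605131725))]
pad [0.56875544 0.24314751 0.006     ] [[0.61815028 0.29358906 0.006     ]
 [0.61334182 0.19023635 0.006     ]
 [0.51937591 0.19367424 0.006     ]
 [0.52415373 0.2950904  0.006     ]]
[0.57601091 0.24682557 0.006     ] [[0.53390823 0.19535688 0.006     ]
 [0.53183245 0.29000442 0.006     ]
 [0.61367545 0.3005698  0.006     ]
 [0.62462751 0.20137119 0.006     ]]
king [0.68702295 0.07124626 0.        ] red [array([ 0.58626032, -0.07095339,  0.02      ]), array([ 0.58632821, -0.10851945,  0.02      ]), array([ 0.53357255, -0.10750756,  0.02      ]), array([ 0.53353742, -0.07088855,  0.02      ])]
mug [ 0.69758582 -0.10349145  0.09      ]
```

```bash
cat >> h.py <<'E'
def inc(pos,yaw,via=None):
    """increment from measured pose to TCP pos, tool x straight down, tool y at yaw deg"""
    s=r.sense();R=np.array(s['ee_rot']);p=np.array(s['tcp_pos'])
    y=np.array([np.cos(np.radians(yaw)),np.sin(np.radians(yaw)),0]);x=np.array([0,0,-1.]);T=np.stack([x,y,np.cross(x,y)],1)
    rv=np.degrees(cv2.Rodrigues(R.T@T)[0].ravel());d=R.T@(np.array(pos)-p)
    print("inc",np.round(rv,2),np.round(d,4))
def st():
    s=r.sense();R=np.array(s['ee_rot']);print("t",round(s['time_s'],2),"tcp",np.round(s['tcp_pos'],4),"yaw",round(np.degrees(np.arctan2(R[1,1],R[0,1])),2),"xaxis",np.round(R[:,0],4),"F",np.round(s['wrist_force'],2),"M",np.round(s['moment'],3),"w",round(s['gripper_width'],3))
E
python3 -c "
from h import *
inc((.539,-.266,.225),100.5)"
```

```text
inc [ 1.526e+02 -1.500e-01 -3.000e-02] [ 0.006   0.7223 -0.5932]
```

Request:
move_arm(increments=[76, 0, 0, 0.005, 0.361, -0.297, 0.087, 152.6, 0, 0, 0.006, 0.7223, -0.5932, 0.087, 152.6, 0, 0, 0.006, 0.7223, -0.5932, 0.087, 152.6, 0, 0, 0.006, 0.7223, -0.5932, 0.087, 152.6, 0, 0, 0.006, 0.7223, -0.5932, 0.087, 152.6, 0, 0, 0.006, 0.7223, -0.5932, 0.087, 152.6, 0, 0, 0.006, 0.7223, -0.5932, 0.087, 152.6, 0, 0, 0.006, 0.7223, -0.5932, 0.087, 152.6, 0, 0, 0.006, 0.7223, -0.5932, 0.087, 152.6, 0, 0, 0.006, 0.7223, -0.5932, 0.087, 152.6, 0, 0, 0.006, 0.7223, -0.5932, 0.087, 152.6, 0, 0, 0.006, 0.7223, -0.5932, 0.087])

```text
time_s: 1.1
tcp_pos: [0.3729, 0.134, 0.2273]
ee_rot: [[0.0, -0.974, 0.227], [0.0, 0.227, 0.974], [-1.0, -0.0, 0.0]]
wrist_force: [0.7, 1.0, 0.6]
gripper_width: 0.998
```

```bash
python3 -c "
from h import *
st();inc((.539,-.266,.225),100.5)"
```

```text
t 1.1 tcp [0.3729 0.134  0.2273] yaw 166.86 xaxis [ 2.e-04  4.e-04 -1.e+00] F [0.68 0.95 0.61] M [ 0.195 -0.221  0.052] w 0.998
inc [ 6.636e+01  3.000e-02 -1.000e-02] [ 0.0022 -0.2528 -0.3518]
```

Request:
move_arm(increments=[66, 0, 0, 0.002, -0.247, -0.345, 0.087, 66, 0, 0, 0.002, -0.247, -0.345, 0.087, 66, 0, 0, 0.002, -0.247, -0.345, 0.087, 66, 0, 0, 0.002, -0.247, -0.345, 0.087, 66, 0, 0, 0.002, -0.247, -0.345, 0.087, 66, 0, 0, 0.002, -0.247, -0.345, 0.087, 66, 0, 0, 0.002, -0.247, -0.345, 0.087, 66, 0, 0, 0.002, -0.247, -0.345, 0.087, 66, 0, 0, 0.002, -0.247, -0.345, 0.087, 66, 0, 0, 0.002, -0.247, -0.345, 0.087, 66, 0, 0, 0.002, -0.247, -0.345, 0.087, 66, 0, 0, 0.002, -0.247, -0.345, 0.087])

```text
time_s: 2.1
tcp_pos: [0.5372, -0.2574, 0.2235]
ee_rot: [[-0.002, -0.19, 0.982], [0.001, 0.982, 0.19], [-1.0, 0.001, -0.002]]
wrist_force: [0.1, -0.6, -0.4]
gripper_width: 1.002
```

```bash
python3 -c "
from h import *
st();inc((.539,-.266,.125),100.5)"
```

```text
t 2.1 tcp [ 0.5372 -0.2574  0.2235] yaw 100.95 xaxis [-2.3e-03  5.0e-04 -1.0e+00] F [ 0.08 -0.58 -0.42] M [ 0.092 -0.132 -0.012] w 1.002
inc [ 0.45 -0.13 -0.05] [ 0.0985 -0.0088  0.0003]
```

Request:
move_arm(increments=[0.4, 0, 0, 0.03, -0.007, 0, 0.087, 0.4, 0, 0, 0.06, -0.007, 0, 0.087, 0.4, 0, 0, 0.09, -0.007, 0, 0.087, 0.4, 0, 0, 0.099, -0.007, 0, 0.087, 0.4, 0, 0, 0.099, -0.007, 0, 0.05, 0.4, 0, 0, 0.099, -0.007, 0, 0.05])

```text
time_s: 2.6
tcp_pos: [0.539, -0.2615, 0.1272]
ee_rot: [[0.0, -0.188, 0.982], [-0.001, 0.982, 0.188], [-1.0, -0.001, 0.0]]
wrist_force: [-0.1, -0.1, 0.3]
gripper_width: 0.921
```

Run:
```python
from h import *
st();inc((.539,-.266,.1235),100.5)
for n,b in(("scene",(180,170,300,290)),("top",(370,170,470,260))):
    im=r.capture(n); cv2.imwrite(f"pics/{n}1.png",im[:,:,::-1]);zoom(n,f"pics/{n}1.png",b,f"pics/{n}1z.png",5)
```

```text
t 2.6 tcp [ 0.539  -0.2615  0.1272] yaw 100.86 xaxis [ 5.e-04 -8.e-04 -1.e+00] F [-0.06 -0.11  0.27] M [-0.008 -0.147  0.059] w 0.921
inc [0.36 0.02 0.05] [ 0.0037 -0.0044 -0.0008]
```

View pics/scene1z.png

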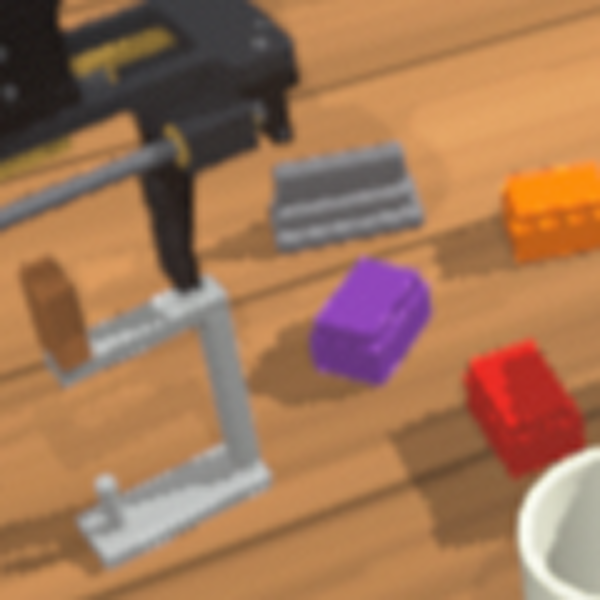

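Request:
move_arm(increments=[0.3, 0, 0, 0.003, -0.004, -0.0005, 0.05, 0.3, 0, 0, 0.003, -0.004, -0.0005, 0.03, 0.3, 0, 0, 0.003, -0.004, -0.0005, 0.03, 0.3, 0, 0, 0.003, -0.004, -0.0005, 0.03, 0.3, 0, 0, 0.003, -0.004, -0.0005, 0.03, 0.3, 0, 0, 0.003, -0.004, -0.0005, 0.03])

```text
time_s: 3.2
tcp_pos: [0.5388, -0.2661, 0.1234]
ee_rot: [[0.0, -0.182, 0.983], [-0.0, 0.983, 0.182], [-1.0, -0.0, 0.0]]
wrist_force: [-1.1, 0.3, 0.2]
gripper_width: 0.402
```

Run:
```python
from h import *
st();inc((.539,-.266,.1235),100.5)
```

```text
t 3.2 tcp [ 0.5388 -0.2661  0.1234] yaw 100.46 xaxis [ 2.e-04 -1.e-04 -1.e+00] F [-1.06  0.33  0.15] M [ 0.103 -0.228 -0.003] w 0.402
inc [-0.04  0.01  0.01] [-0.0001  0.      0.0002]
```

Now I'll close on the handle.

Request:
move_arm(increments=[0, 0, 0, 0, 0, 0, 0.01, 0, 0, 0, 0, 0, 0, 0.0, 0, 0, 0, 0, 0, 0, 0.0, 0, 0, 0, 0, 0, 0, 0.0, 0, 0, 0, 0, 0, 0, 0.0, 0, 0, 0, 0, 0, 0, 0.0])

```text
time_s: 3.7
tcp_pos: [0.5387, -0.266, 0.123]
ee_rot: [[-0.0, -0.182, 0.983], [0.0, 0.983, 0.182], [-1.0, 0.0, -0.0]]
wrist_force: [0.5, -0.3, -0.7]
gripper_width: 0.156
```

Run:
```python
from h import *
st()
```

```text
t 3.7 tcp [ 0.5387 -0.266   0.123 ] yaw 100.46 xaxis [-3.e-04  1.e-04 -1.e+00] F [ 0.52 -0.31 -0.74] M [-0.024 -0.198 -0.048] w 0.156
```

Request:
move_arm(increments=[0, 0, 0, -0.005, 0, 0, 0, 0, 0, 0, -0.02, 0, 0, 0, 0, 0, 0, -0.045, 0, 0, 0, 0, 0, 0, -0.075, 0, 0, 0, 0, 0, 0, -0.1, 0, 0, 0, 0, 0, 0, -0.115, 0, 0, 0, 0, 0, 0, -0.115, 0, 0, 0, 0, 0, 0, -0.115, 0, 0, 0])

```text
time_s: 4.37
tcp_pos: [0.5386, -0.2657, 0.2384]
ee_rot: [[0.001, -0.181, 0.983], [0.001, 0.983, 0.181], [-1.0, 0.001, 0.001]]
wrist_force: [0.0, -0.1, -3.1]
gripper_width: 0.159
```

Run:
```python
from h import *
st()
for n,b in(("scene",(150,120,300,270)),("top",(370,150,500,260))):
    im=r.capture(n); cv2.imwrite(f"pics/{n}2.png",im[:,:,::-1]);zoom(n,f"pics/{n}2.png",b,f"pics/{n}2z.png",5)
m=np.array([.5965,.0125]);a=np.radians(76.1);S=m+.075*np.array([np.cos(a),np.sin(a)])
print(S);inc((*S,.235),76.1)
```

```text
t 4.37 tcp [ 0.5386 -0.2657  0.2384] yaw 100.45 xaxis [ 9.e-04  7.e-04 -1.e+00] F [ 0.04 -0.06 -3.14] M [ 0.008 -0.158  0.009] w 0.159
[0.6145171  0.08530374]
inc [24.34 -0.21 -0.09] [0.0015 0.331  0.1392]
```

View pics/scene2z.png

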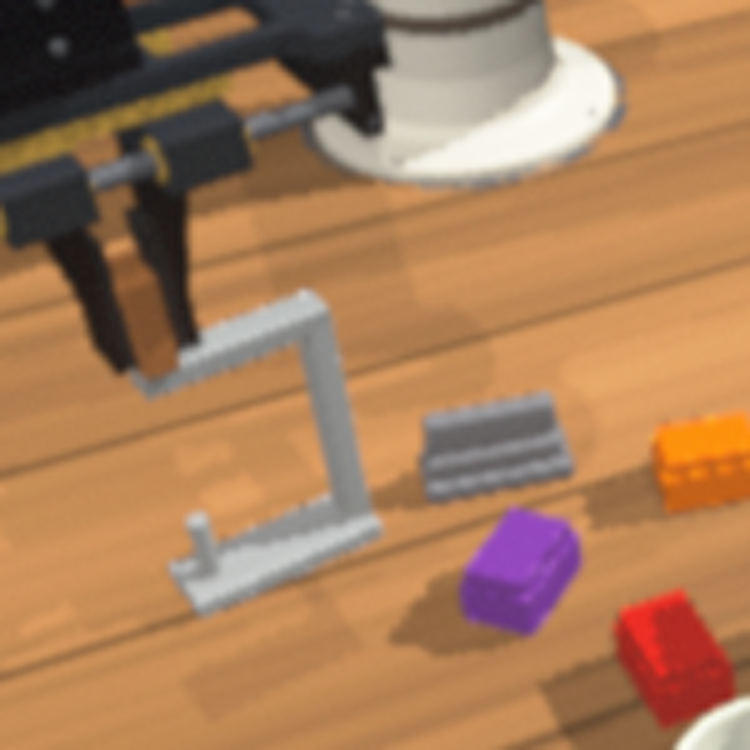

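Run:
```python
from h import *
print(onz("scene",np.array([199,520])/5+[150,120]-.4,.1494))
```

```text
[ 0.53968772 -0.26461851  0.1494    ]
```

Request:
move_arm(increments=[3, 0, 0, 0, 0.02, 0.008, 0, 6, 0, 0, 0, 0.055, 0.023, 0, 10, 0, 0, 0, 0.09, 0.038, 0, 14, 0, 0, 0, 0.125, 0.053, 0, 18, 0, 0, 0, 0.16, 0.068, 0, 22, 0, 0, 0, 0.195, 0.083, 0, 24.3, 0, 0, 0, 0.23, 0.098, 0, 24.3, 0, 0, 0.001, 0.265, 0.112, 0, 24.3, 0, 0, 0.001, 0.3, 0.126, 0, 24.3, 0, 0, 0.001, 0.32, 0.135, 0, 24.3, 0, 0, 0.001, 0.331, 0.139, 0, 24.3, 0, 0, 0.001, 0.331, 0.139, 0])

```text
time_s: 5.47
tcp_pos: [0.6148, 0.087, 0.2347]
ee_rot: [[-0.004, 0.236, 0.972], [-0.001, 0.972, -0.236], [-1.0, -0.002, -0.004]]
wrist_force: [-0.6, -0.9, -2.8]
gripper_width: 0.155
```

Run:
```python
from h import *
st()
for n,b in(("scene",(250,90,410,250)),("top",(240,130,360,240))):
    im=r.capture(n); cv2.imwrite(f"pics/{n}3.png",im[:,:,::-1]);zoom(n,f"pics/{n}3.png",b,f"pics/{n}3z.png",5)
```

```text
t 5.47 tcp [0.6148 0.087  0.2347] yaw 76.33 xaxis [-3.9e-03 -9.0e-04 -1.0e+00] F [-0.56 -0.88 -2.83] M [-0.284 -0.106  0.053] w 0.155
```

View pics/scene3z.png

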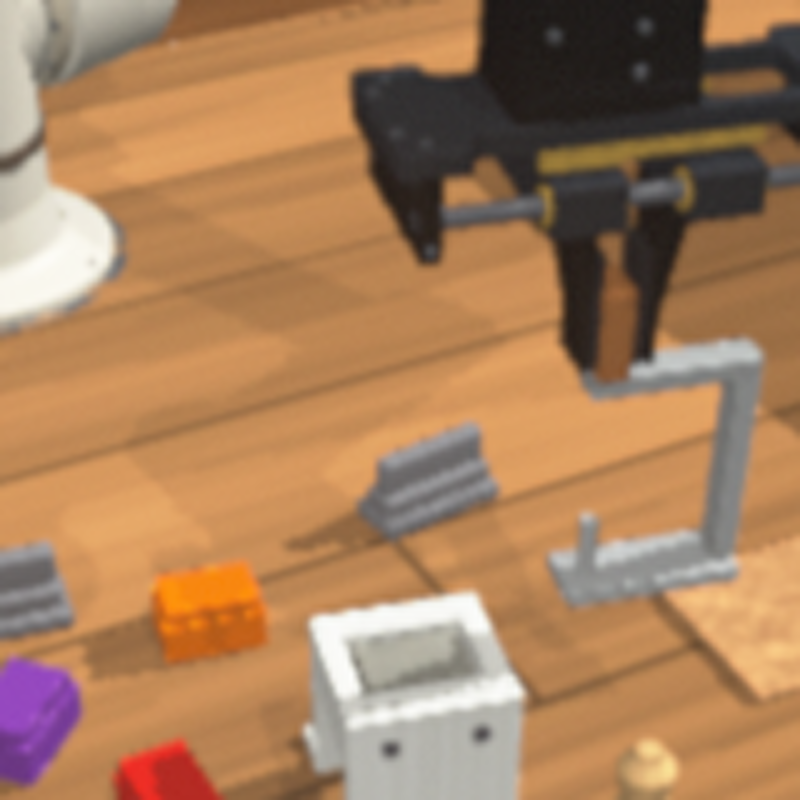

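View pics/top3z.png

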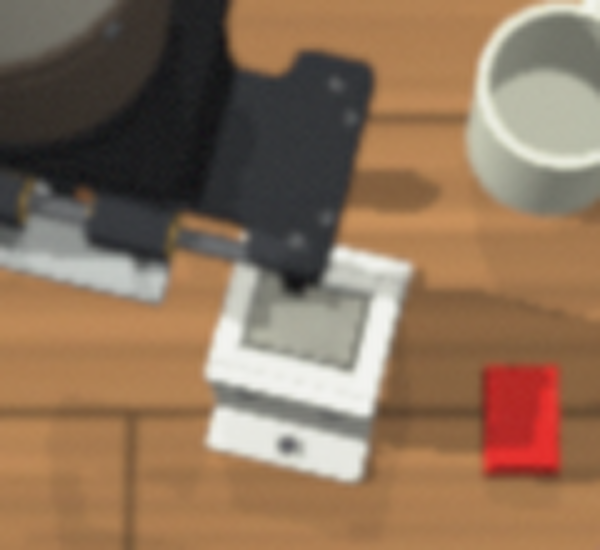

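Run:
```python
from h import *
print(onz("scene",np.array([588,519])/5+[250,90]-.4,.1457))
# mould refined top corners in scene3
q=np.array([(308,618),(475,594),(525,690),(350,722)])/5+[250,90]-.4
P=np.array([onz("scene",p,.087) for p in q]);print(P,P.mean(0))
a=np.radians(76.1);S=np.array([.597,.0125])+.075*np.array([np.cos(a),np.sin(a)])
inc((*S,.130),76.1)
```

```text
[0.61446016 0.08618406 0.1457    ]
[[ 0.55237117 -0.01497839  0.087     ]
 [ 0.57268613  0.05828405  0.087     ]
 [ 0.63830292  0.04371624  0.087     ]
 [ 0.62111055 -0.0301587   0.087     ]] [0.59611769 0.0142158  0.087     ]
inc [ 0.08 -0.18  0.13] [0.1056 0.0012 0.0006]
```

Request:
move_arm(increments=[0, 0, 0, 0.02, 0, 0, 0, 0, 0, 0, 0.05, 0, 0, 0, 0, 0, 0, 0.08, 0, 0.0005, 0, 0, 0, 0, 0.1, 0, 0.0005, 0, 0, 0, 0, 0.1055, 0, 0.0005, 0, 0, 0, 0, 0.1055, 0, 0.0005, 0, 0, 0, 0, 0.1055, 0, 0.0005, 0])

```text
time_s: 6.15
tcp_pos: [0.6166, 0.0837, 0.1327]
ee_rot: [[0.001, 0.24, 0.971], [-0.0, 0.971, -0.24], [-1.0, 0.0, 0.001]]
wrist_force: [0.0, 1.2, -1.5]
gripper_width: 0.159
```

Run:
```python
from h import *
st()
for n,b in(("scene",(290,150,410,280)),("top",(240,150,340,240))):
    im=r.capture(n); cv2.imwrite(f"pics/{n}4.png",im[:,:,::-1]);zoom(n,f"pics/{n}4.png",b,f"pics/{n}4z.png",5)
a=np.radians(76.1);S=np.array([.597,.0130])+.013*np.array([np.cos(a),np.sin(a)])
inc((*S,.130),76.1)
```

```text
t 6.15 tcp [0.6166 0.0837 0.1327] yaw 76.12 xaxis [ 1.4e-03 -3.0e-04 -1.0e+00] F [ 0.01  1.17 -1.51] M [ 0.03  -0.214  0.032] w 0.159
inc [ 0.05  0.2  -0.1 ] [ 0.0038 -0.0612 -0.0024]
```

View pics/scene4z.png

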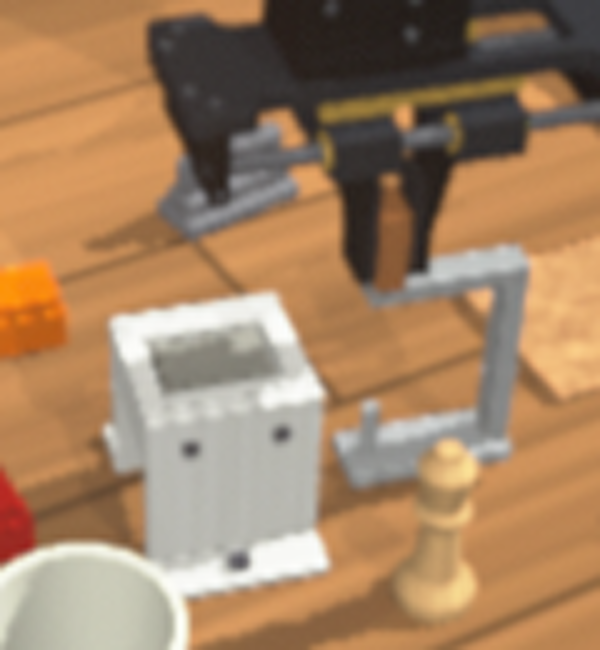

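View pics/top4z.png

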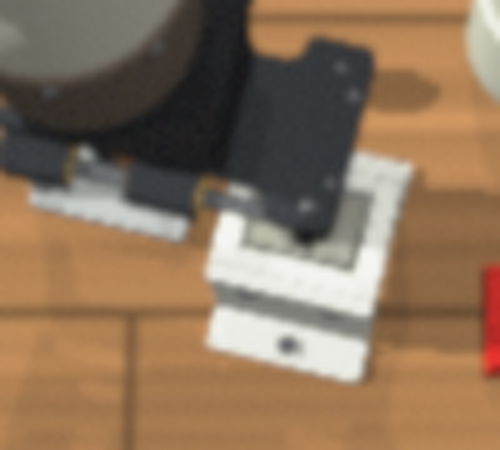

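Request:
move_arm(increments=[0, 0, 0, 0.0025, -0.005, -0.0024, 0, 0, 0, 0, 0.0025, -0.015, -0.0024, 0, 0, 0, 0, 0.0025, -0.025, -0.0024, 0, 0, 0, 0, 0.0025, -0.035, -0.0024, 0, 0, 0, 0, 0.0025, -0.045, -0.0024, 0, 0, 0, 0, 0.0025, -0.055, -0.0024, 0, 0, 0, 0, 0.0025, -0.061, -0.0024, 0, 0, 0, 0, 0.0025, -0.061, -0.0024, 0, 0, 0, 0, 0.0025, -0.061, -0.0024, 0])

```text
time_s: 7.0
tcp_pos: [0.599, 0.0255, 0.1293]
ee_rot: [[0.0, 0.24, 0.971], [0.0, 0.971, -0.24], [-1.0, 0.0, 0.0]]
wrist_force: [0.2, 0.4, -1.8]
gripper_width: 0.157
```

```bash
cat >> h.py <<'E'
A=np.radians(76.1);MY=np.array([np.cos(A),np.sin(A)]);MX=np.array([np.sin(A),-np.cos(A)]);MC=np.array([.597,.0130])
def ml():
    st();s=r.sense();d=np.array(s['tcp_pos'])[:2]-MC;print("mould x,y mm",np.round(1e3*np.array([d@MX,d@MY]),2),"tip z",round(1e3*(s['tcp_pos'][2]-.123+.034),2))
E
python3 - <<'E'
from h import *
ml()
E
```

```text
t 7.0 tcp [0.599  0.0255 0.1293] yaw 76.12 xaxis [ 3.e-04  1.e-04 -1.e+00] F [ 0.18  0.42 -1.83] M [-0.02  -0.169  0.057] w 0.157
mould x,y mm [-1.09 12.56] tip z 40.33
```

Request:
move_arm(increments=[0, 0, 0, -0.002, -0.0025, 0.001, 0, 0, 0, 0, -0.004, -0.0025, 0.001, 0, 0, 0, 0, -0.005, -0.0025, 0.001, 0, 0, 0, 0, -0.006, -0.0025, 0.001, 0, 0, 0, 0, -0.0065, -0.0025, 0.001, 0, 0, 0, 0, -0.007, -0.0025, 0.001, 0, 0, 0, 0, -0.0075, -0.0025, 0.001, 0, 0, 0, 0, -0.008, -0.0025, 0.001, 0, 0, 0, 0, -0.0085, -0.0025, 0.001, 0, 0, 0, 0, -0.0085, -0.0025, 0.001, 0])

```text
time_s: 7.83
tcp_pos: [0.599, 0.0234, 0.1369]
ee_rot: [[-0.001, 0.239, 0.971], [0.0, 0.971, -0.239], [-1.0, 0.0, -0.001]]
wrist_force: [2.0, 0.5, -7.8]
gripper_width: 0.157
```

Run:
```python
from h import *
ml()
```

```text
t 7.83 tcp [0.599  0.0234 0.1369] yaw 76.15 xaxis [-8.e-04  3.e-04 -1.e+00] F [ 1.97  0.5  -7.85] M [ 0.085 -0.633 -0.033] w 0.157
mould x,y mm [-0.52 10.55] tip z 47.86
```

Request:
move_arm(increments=[0, 0, 0, 0, -0.0008, 0, 0, 0, 0, 0, 0, -0.0015, 0, 0, 0, 0, 0, 0, -0.0015, 0, 0])

```text
time_s: 8.08
tcp_pos: [0.5988, 0.0226, 0.1369]
ee_rot: [[-0.0, 0.24, 0.971], [0.002, 0.971, -0.24], [-1.0, 0.002, -0.0]]
wrist_force: [2.0, 2.6, -10.9]
gripper_width: 0.156
```

Run:
```python
from h import *
ml()
```

```text
t 8.08 tcp [0.5988 0.0226 0.1369] yaw 76.14 xaxis [-1.0e-04  1.6e-03 -1.0e+00] F [  2.     2.64 -10.86] M [ 1.339 -0.907  0.019] w 0.156
mould x,y mm [-0.53  9.79] tip z 47.92
```

Request:
move_arm(increments=[0, 0, 0, 0.002, 0, 0, 0, 0, 0, 0, 0.002, -0.0015, 0.0003, 0, 0, 0, 0, 0.001, -0.0015, 0.0003, 0, 0, 0, 0, 0.0005, -0.0015, 0.0003, 0, 0, 0, 0, 0, -0.0015, 0.0003, 0, 0, 0, 0, 0, -0.0015, 0.0003, 0])

```text
time_s: 8.58
tcp_pos: [0.5984, 0.0197, 0.1369]
ee_rot: [[-0.001, 0.24, 0.971], [-0.001, 0.971, -0.24], [-1.0, -0.001, -0.001]]
wrist_force: [1.6, -1.4, -10.3]
gripper_width: 0.156
```

Run:
```python
from h import *
ml()
```

```text
t 8.58 tcp [0.5984 0.0197 0.1369] yaw 76.14 xaxis [-1.4e-03 -7.0e-04 -1.0e+00] F [  1.63  -1.36 -10.34] M [-0.735 -0.844  0.023] w 0.156
mould x,y mm [-0.27  6.84] tip z 47.95
```

Request:
move_arm(increments=[0, 0, 0, 0.002, 0, 0, 0, 0, 0, 0, 0.002, -0.0012, 0, 0, 0, 0, 0, 0.0015, -0.0012, 0, 0, 0, 0, 0, 0.0007, -0.0012, 0, 0, 0, 0, 0, 0.0002, -0.0012, 0, 0, 0, 0, 0, 0.0002, -0.0012, 0, 0])

```text
time_s: 9.08
tcp_pos: [0.5985, 0.0192, 0.1369]
ee_rot: [[-0.0, 0.239, 0.971], [0.0, 0.971, -0.239], [-1.0, 0.0, -0.0]]
wrist_force: [1.3, -1.3, -10.5]
gripper_width: 0.156
```

Run:
```python
from h import *
ml()
```

```text
t 9.08 tcp [0.5985 0.0192 0.1369] yaw 76.16 xaxis [-2.e-04  2.e-04 -1.e+00] F [  1.32  -1.26 -10.48] M [-0.328 -1.017  0.053] w 0.156
mould x,y mm [0.01 6.36] tip z 47.93
```

Request:
move_arm(increments=[0, 0, 0, 0.002, 0, 0, 0, 0, 0, 0, 0.002, -0.0015, 0, 0, 0, 0, 0, 0.0015, -0.0015, 0, 0, 0, 0, 0, 0.0007, -0.0015, 0, 0, 0, 0, 0, 0.0003, -0.0015, 0, 0, 0, 0, 0, 0.0003, -0.0015, 0, 0])

```text
time_s: 9.58
tcp_pos: [0.5981, 0.0176, 0.1369]
ee_rot: [[-0.0, 0.239, 0.971], [0.0, 0.971, -0.239], [-1.0, 0.0, -0.0]]
wrist_force: [1.5, -0.7, -8.0]
gripper_width: 0.162
```

Run:
```python
from h import *
ml()
```

```text
t 9.58 tcp [0.5981 0.0176 0.1369] yaw 76.16 xaxis [-2.e-04  1.e-04 -1.e+00] F [ 1.48 -0.71 -8.05] M [-0.243 -0.685  0.017] w 0.162
mould x,y mm [-0.04  4.78] tip z 47.88
```

Request:
move_arm(increments=[0, 0, 0, 0.002, 0, 0, 0, 0, 0, 0, 0.002, -0.0015, 0, 0, 0, 0, 0, 0.0015, -0.0015, 0, 0, 0, 0, 0, 0.0007, -0.0015, 0, 0, 0, 0, 0, 0, -0.0015, 0, 0, 0, 0, 0, 0, -0.0015, 0, 0])

```text
time_s: 10.08
tcp_pos: [0.5978, 0.0162, 0.1369]
ee_rot: [[-0.0, 0.239, 0.971], [0.0, 0.971, -0.239], [-1.0, 0.0, -0.0]]
wrist_force: [1.0, -0.0, -7.0]
gripper_width: 0.158
```

Run:
```python
from h import *
ml()
```

```text
t 10.08 tcp [0.5978 0.0162 0.1369] yaw 76.16 xaxis [-1.e-04  1.e-04 -1.e+00] F [ 0.98 -0.04 -6.95] M [-0.212 -0.628  0.029] w 0.158
mould x,y mm [-0.    3.31] tip z 47.87
```

Request:
move_arm(increments=[0, 0, 0, 0.002, 0, 0, 0, 0, 0, 0, 0.002, -0.0015, 0, 0, 0, 0, 0, 0.0015, -0.0015, 0, 0, 0, 0, 0, 0.0007, -0.0015, 0, 0, 0, 0, 0, -0.0001, -0.0015, 0, 0, 0, 0, 0, -0.0001, -0.0015, 0, 0])

```text
time_s: 10.58
tcp_pos: [0.5974, 0.0148, 0.1369]
ee_rot: [[-0.0, 0.239, 0.971], [0.0, 0.971, -0.239], [-1.0, 0.0, -0.0]]
wrist_force: [0.7, -0.1, -6.9]
gripper_width: 0.16
```

Run:
```python
from h import *
ml()
```

```text
t 10.58 tcp [0.5974 0.0148 0.1369] yaw 76.16 xaxis [-3.e-04  1.e-04 -1.e+00] F [ 0.71 -0.14 -6.91] M [-0.153 -0.551 -0.023] w 0.16
mould x,y mm [-0.04  1.8 ] tip z 47.89
```

Request:
move_arm(increments=[0, 0, 0, 0.002, 0, 0, 0, 0, 0, 0, 0.002, -0.0015, 0, 0, 0, 0, 0, 0.0015, -0.0015, 0, 0, 0, 0, 0, 0.0007, -0.0015, 0, 0, 0, 0, 0, -0.0001, -0.0015, 0, 0, 0, 0, 0, -0.0001, -0.0015, 0, 0])

```text
time_s: 11.08
tcp_pos: [0.597, 0.0133, 0.137]
ee_rot: [[-0.0, 0.239, 0.971], [0.0, 0.971, -0.239], [-1.0, 0.0, -0.0]]
wrist_force: [1.3, 0.4, -5.9]
gripper_width: 0.158
```

Run:
```python
from h import *
ml()
```

```text
t 11.08 tcp [0.597  0.0133 0.137 ] yaw 76.15 xaxis [-3.e-04  1.e-04 -1.e+00] F [ 1.27  0.4  -5.92] M [-0.171 -0.535 -0.022] w 0.158
mould x,y mm [-0.07  0.26] tip z 47.98
```

Request:
move_arm(increments=[0, 0, 0, 0.002, 0, 0, 0, 0, 0, 0, 0.002, -0.0015, 0, 0, 0, 0, 0, 0.0015, -0.0015, 0, 0, 0, 0, 0, 0.0007, -0.0015, 0, 0, 0, 0, 0, -0.0002, -0.0015, 0, 0, 0, 0, 0, -0.0002, -0.0015, 0, 0])

```text
time_s: 11.58
tcp_pos: [0.5966, 0.0118, 0.1373]
ee_rot: [[-0.0, 0.239, 0.971], [0.0, 0.971, -0.239], [-1.0, -0.0, -0.0]]
wrist_force: [0.9, 0.4, -7.0]
gripper_width: 0.158
```

Run:
```python
from h import *
ml()
```

```text
t 11.58 tcp [0.5966 0.0118 0.1373] yaw 76.15 xaxis [-4.e-04  1.e-04 -1.e+00] F [ 0.93  0.4  -6.97] M [-0.182 -0.43   0.04 ] w 0.158
mould x,y mm [-0.12 -1.25] tip z 48.26
```

Request:
move_arm(increments=[0, 0, 0, 0.002, 0, 0, 0, 0, 0, 0, 0.002, -0.0015, 0, 0, 0, 0, 0, 0.0015, -0.0015, 0, 0, 0, 0, 0, 0.0007, -0.0015, 0, 0, 0, 0, 0, 0, -0.0015, 0, 0, 0, 0, 0, 0, -0.0015, 0, 0])

```text
time_s: 12.08
tcp_pos: [0.5967, 0.0104, 0.1381]
ee_rot: [[0.001, 0.239, 0.971], [0.0, 0.971, -0.239], [-1.0, 0.0, 0.001]]
wrist_force: [0.5, -0.2, -2.4]
gripper_width: 0.16
```

Run:
```python
from h import *
ml()
```

```text
t 12.08 tcp [0.5967 0.0104 0.1381] yaw 76.17 xaxis [ 8.e-04  1.e-04 -1.e+00] F [ 0.51 -0.24 -2.35] M [-0.007 -0.117  0.001] w 0.16
mould x,y mm [ 0.28 -2.58] tip z 49.14
```

Request:
move_arm(increments=[0, 0, 0, -0.001, -0.0004, 0, 0, 0, 0, 0, -0.002, -0.0004, 0, 0, 0, 0, 0, -0.003, -0.0004, 0, 0, 0, 0, 0, -0.004, -0.0004, 0, 0, 0, 0, 0, -0.004, -0.0004, 0, 0])

```text
time_s: 12.5
tcp_pos: [0.5965, 0.01, 0.142]
ee_rot: [[0.001, 0.239, 0.971], [0.0, 0.971, -0.239], [-1.0, 0.0, 0.001]]
wrist_force: [0.1, -0.5, -2.2]
gripper_width: 0.163
```

Run:
```python
from h import *
ml()
```

```text
t 12.5 tcp [0.5965 0.01   0.142 ] yaw 76.17 xaxis [ 6.e-04  0.e+00 -1.e+00] F [ 0.14 -0.47 -2.21] M [-0.046 -0.139 -0.014] w 0.163
mould x,y mm [ 0.21 -3.  ] tip z 52.97
```

Request:
move_arm(increments=[0, 0, 0, -0.001, 0, 0, 0, 0, 0, 0, -0.002, 0, 0, 0, 0, 0, 0, -0.0025, 0, 0, 0, 0, 0, 0, -0.003, 0, 0, 0, 0, 0, 0, -0.0035, 0, 0, 0, 0, 0, 0, -0.004, 0, 0, 0, 0, 0, 0, -0.0045, 0, 0, 0, 0, 0, 0, -0.005, 0, 0, 0])

```text
time_s: 13.17
tcp_pos: [0.5956, 0.0101, 0.1452]
ee_rot: [[-0.002, 0.24, 0.971], [0.0, 0.971, -0.24], [-1.0, -0.0, -0.002]]
wrist_force: [1.0, 0.4, -9.5]
gripper_width: 0.16
```

Run:
```python
from h import *
ml()
```

```text
t 13.17 tcp [0.5956 0.0101 0.1452] yaw 76.13 xaxis [-2.1e-03  3.0e-04 -1.0e+00] F [ 0.96  0.43 -9.46] M [-0.065 -0.685  0.023] w 0.16
mould x,y mm [-0.65 -3.19] tip z 56.22
```

Request:
move_arm(increments=[0, 0, 0, -0.0005, 0, 0, 0, 0, 0, 0, -0.001, 0, 0, 0, 0, 0, 0, -0.0015, 0, 0, 0, 0, 0, 0, -0.002, 0, 0, 0, 0, 0, 0, -0.0025, 0, 0, 0, 0, 0, 0, -0.003, 0, 0, 0, 0, 0, 0, -0.0035, 0, 0, 0, 0, 0, 0, -0.004, 0, 0, 0])

```text
time_s: 13.83
tcp_pos: [0.596, 0.0098, 0.1506]
ee_rot: [[-0.001, 0.239, 0.971], [-0.0, 0.971, -0.239], [-1.0, -0.0, -0.001]]
wrist_force: [0.8, -0.9, -10.7]
gripper_width: 0.162
```

Run:
```python
from h import *
ml()
```

```text
t 13.83 tcp [0.596  0.0098 0.1506] yaw 76.16 xaxis [-8.e-04 -2.e-04 -1.e+00] F [  0.77  -0.91 -10.72] M [-0.414 -0.218 -0.019] w 0.162
mould x,y mm [-0.22 -3.3 ] tip z 61.61
```

Request:
move_arm(increments=[0, 0, 0, -0.0005, 0, 0, 0, 0, 0, 0, -0.001, 0, 0, 0, 0, 0, 0, -0.0015, 0, 0, 0, 0, 0, 0, -0.002, 0, 0, 0, 0, 0, 0, -0.0025, 0, 0, 0, 0, 0, 0, -0.003, 0, 0, 0, 0, 0, 0, -0.0035, 0, 0, 0, 0, 0, 0, -0.004, 0, 0, 0, 0, 0, 0, -0.0045, 0, 0, 0, 0, 0, 0, -0.005, 0, 0, 0, 0, 0, 0, -0.0055, 0, 0, 0, 0, 0, 0, -0.006, 0, 0, 0])

```text
time_s: 14.83
tcp_pos: [0.5961, 0.0099, 0.1566]
ee_rot: [[-0.0, 0.239, 0.971], [-0.0, 0.971, -0.239], [-1.0, -0.0, -0.0]]
wrist_force: [-0.5, -1.5, -10.2]
gripper_width: 0.16
```

Run:
```python
from h import *
ml()
```

```text
t 14.83 tcp [0.5961 0.0099 0.1566] yaw 76.16 xaxis [-4.e-04 -2.e-04 -1.e+00] F [ -0.45  -1.48 -10.17] M [-0.737 -0.075 -0.026] w 0.16
mould x,y mm [-0.08 -3.21] tip z 67.64
```

Another 4 mm, then I'll look.

Request:
move_arm(increments=[0, 0, 0, -0.0005, 0, 0, 0, 0, 0, 0, -0.001, 0, 0, 0, 0, 0, 0, -0.0015, 0, 0, 0, 0, 0, 0, -0.002, 0, 0, 0, 0, 0, 0, -0.0025, 0, 0, 0, 0, 0, 0, -0.003, 0, 0, 0, 0, 0, 0, -0.0035, 0, 0, 0, 0, 0, 0, -0.0035, 0, 0, 0, 0, 0, 0, -0.0035, 0, 0, 0])

```text
time_s: 15.58
tcp_pos: [0.5963, 0.01, 0.1603]
ee_rot: [[0.0, 0.239, 0.971], [-0.0, 0.971, -0.239], [-1.0, 0.0, 0.0]]
wrist_force: [-1.0, -0.6, -9.9]
gripper_width: 0.158
```

Run:
```python
from h import *
ml()
for n,b in(("scene",(280,130,400,280)),):
    im=r.capture(n); cv2.imwrite(f"pics/{n}5.png",im[:,:,::-1]);zoom(n,f"pics/{n}5.png",b,f"pics/{n}5z.png",5)
```

```text
t 15.58 tcp [0.5963 0.01   0.1603] yaw 76.17 xaxis [ 2.e-04 -0.e+00 -1.e+00] F [-1.05 -0.56 -9.92] M [-0.716  0.084  0.017] w 0.158
mould x,y mm [ 0.08 -3.06] tip z 71.31
```

View pics/scene5z.png

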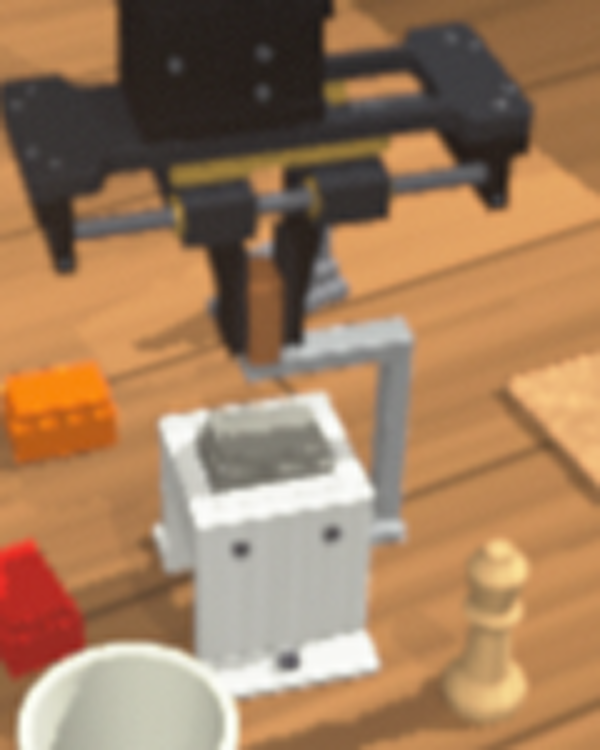

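Run:
```python
from h import *
p=np.array([.5963,.0100]);f=.1603-.123
P=[]
for y,w,z in[(65,8,108),(65,-8,108),(65,15,8),(65,15,0),(0,0,148)]:
    q=p+y/1e3*MY+w/1e3*MX;P.append([*q,f+z/1e3])
print((proj("scene",P)-[280,130]+.4)*5)
# plinth step-top corners for lifts
for L in(12,15,18):
    P=[[*(MC+x/1e3*MX+y/1e3*MY),.056+.03+L/1e3] for x,y in[(15.5,-23.5),(15.5,23.5),(-15.5,23.5),(-15.5,-23.5)]]
    print(L,((proj("scene",P)-[280,130]+.4)*5).round(0).tolist())
```

```text
[[414.36003232 336.61426069]
 [401.95026579 314.49110178]
 [406.17606937 526.96424869]
 [405.16290405 540.27351492]
 [258.06126251 268.89285587]]
12 [[219.0, 469.0], [327.0, 451.0], [306.0, 406.0], [201.0, 423.0]]
15 [[219.0, 463.0], [327.0, 445.0], [306.0, 400.0], [201.0, 418.0]]
18 [[219.0, 458.0], [327.0, 440.0], [306.0, 395.0], [201.0, 412.0]]
```

Request:
move_arm(increments=[0, 0, 0, -0.0005, 0, 0, 0, 0, 0, 0, -0.001, 0, 0, 0, 0, 0, 0, -0.001, 0, 0, 0, 0, 0, 0, -0.001, 0, 0, 0])

```text
time_s: 15.97
tcp_pos: [0.5963, 0.01, 0.1612]
ee_rot: [[0.0, 0.239, 0.971], [-0.0, 0.971, -0.239], [-1.0, 0.0, 0.0]]
wrist_force: [-0.8, -0.4, -10.9]
gripper_width: 0.157
```

Run:
```python
from h import *
ml()
```

```text
t 15.97 tcp [0.5963 0.01   0.1612] yaw 76.17 xaxis [ 1.e-04 -0.e+00 -1.e+00] F [ -0.83  -0.42 -10.88] M [-0.704  0.072 -0.051] w 0.157
mould x,y mm [ 0.08 -3.06] tip z 72.24
```

Request:
move_arm(increments=[0, 0, 0, 0.003, 0, 0, 0, 0, 0, 0, 0.007, 0, 0, 0, 0, 0, 0, 0.011, 0, 0, 0, 0, 0, 0, 0.015, 0, 0, 0, 0, 0, 0, 0.019, 0, 0, 0, 0, 0, 0, 0.023, 0, 0, 0, 0, 0, 0, 0.026, 0, 0, 0, 0, 0, 0, 0.0277, 0, 0, 0, 0, 0, 0, 0.0277, 0, 0, 0, 0, 0, 0, 0.0277, 0, 0, 0])

```text
time_s: 16.8
tcp_pos: [0.5964, 0.0101, 0.1334]
ee_rot: [[0.0, 0.239, 0.971], [-0.0, 0.971, -0.239], [-1.0, 0.0, 0.0]]
wrist_force: [0.4, 0.6, -2.9]
gripper_width: 0.157
```

Run:
```python
from h import *
ml()
```

```text
t 16.8 tcp [0.5964 0.0101 0.1334] yaw 76.17 xaxis [ 1.e-04 -0.e+00 -1.e+00] F [ 0.44  0.57 -2.92] M [-0.035 -0.177 -0.   ] w 0.157
mould x,y mm [ 0.16 -2.97] tip z 44.36
```

Request:
move_arm(increments=[0, 0, 0, 0, 0.003, 0, 0, 0, 0, 0, 0, 0.01, 0, 0, 0, 0, 0, 0, 0.02, 0, 0, 0, 0, 0, 0, 0.03, 0, 0, 0, 0, 0, 0, 0.04, 0, 0, 0, 0, 0, 0, 0.05, 0, 0, 0, 0, 0, 0, 0.06, 0, 0, 0, 0, 0, 0, 0.07, 0, 0, 0, 0, 0, 0, 0.08, 0, 0, 0, 0, 0, 0, 0.085, 0, 0, 0, 0, 0, 0, 0.085, 0, 0])

```text
time_s: 17.72
tcp_pos: [0.617, 0.0939, 0.1334]
ee_rot: [[0.0, 0.238, 0.971], [0.0, 0.971, -0.238], [-1.0, 0.0, 0.0]]
wrist_force: [-0.7, -0.8, -1.9]
gripper_width: 0.159
```

Run:
```python
from h import *
ml()
for n,b in(("scene",(280,130,440,280)),):
    im=r.capture(n); cv2.imwrite(f"pics/{n}6.png",im[:,:,::-1]);zoom(n,f"pics/{n}6.png",b,f"pics/{n}6z.png",5)
```

```text
t 17.72 tcp [0.617  0.0939 0.1334] yaw 76.24 xaxis [ 3.e-04  1.e-04 -1.e+00] F [-0.67 -0.79 -1.87] M [-0.103 -0.168  0.049] w 0.159
mould x,y mm [-2.000e-02  8.334e+01] tip z 44.35
```

View pics/scene6z.png

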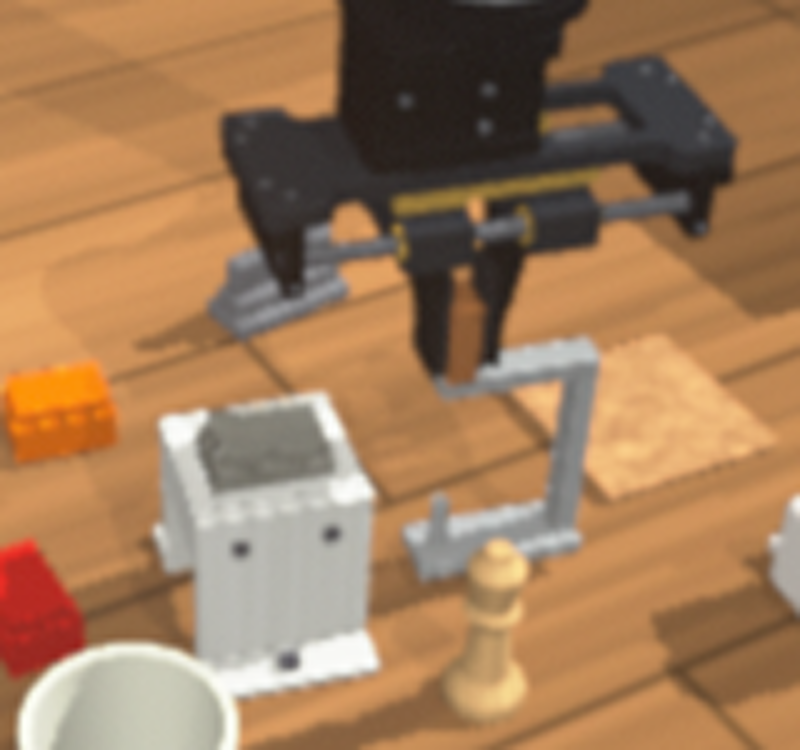

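Request:
move_arm(increments=[0, 0, 0, -0.02, 0, 0, 0, 0, 0, 0, -0.05, 0, 0, 0, 0, 0, 0, -0.085, 0, 0, 0, 0, 0, 0, -0.11, 0, 0, 0, 0, 0, 0, -0.12, 0, 0, 0, 0, 0, 0, -0.12, 0, 0, 0, 0, 0, 0, -0.12, 0, 0, 0])

```text
time_s: 18.35
tcp_pos: [0.6158, 0.0922, 0.2523]
ee_rot: [[-0.002, 0.24, 0.971], [0.0, 0.971, -0.24], [-1.0, 0.0, -0.002]]
wrist_force: [0.4, 0.2, -2.7]
gripper_width: 0.155
```

Run:
```python
from h import *
ml();inc((.539,-.266,.25),100.5)
```

```text
t 18.35 tcp [0.6158 0.0922 0.2523] yaw 76.12 xaxis [-1.8e-03  5.0e-04 -1.0e+00] F [ 0.44  0.16 -2.72] M [-0.024 -0.113  0.031] w 0.155
mould x,y mm [-0.79 81.43] tip z 163.32
inc [-2.438e+01 -1.100e-01 -2.000e-02] [ 0.0023 -0.3662  0.0114]
```

Request:
move_arm(increments=[0, 0, 0, 0, -0.02, 0, 0, 0, 0, 0, 0, -0.055, 0.001, 0, -3, 0, 0, 0, -0.09, 0.002, 0, -7, 0, 0, 0, -0.125, 0.003, 0, -11, 0, 0, 0, -0.16, 0.004, 0, -15, 0, 0, 0, -0.2, 0.006, 0, -19, 0, 0, 0, -0.24, 0.007, 0, -22, 0, 0, 0, -0.28, 0.009, 0, -24.4, 0, 0, 0, -0.32, 0.01, 0, -24.4, 0, 0, 0, -0.35, 0.011, 0, -24.4, 0, 0, 0, -0.366, 0.011, 0, -24.4, 0, 0, 0, -0.366, 0.011, 0])

```text
time_s: 19.35
tcp_pos: [0.5373, -0.2683, 0.2499]
ee_rot: [[-0.006, -0.178, 0.984], [0.001, 0.984, 0.178], [-1.0, 0.002, -0.006]]
wrist_force: [0.1, 0.6, -1.9]
gripper_width: 0.163
```

Run:
```python
from h import *
st();inc((.539,-.266,.125),100.5)
```

```text
t 19.35 tcp [ 0.5373 -0.2683  0.2499] yaw 100.28 xaxis [-0.0061  0.0014 -1.    ] F [ 0.05  0.63 -1.94] M [ 0.241 -0.258 -0.035] w 0.163
inc [-0.22 -0.33 -0.14] [0.1249 0.0017 0.0028]
```

Request:
move_arm(increments=[0, 0, 0, 0.02, 0.001, 0.001, 0, 0, 0, 0, 0.05, 0.001, 0.001, 0, 0, 0, 0, 0.08, 0.001, 0.001, 0, 0, 0, 0, 0.105, 0.001, 0.001, 0, 0, 0, 0, 0.117, 0.001, 0.001, 0, 0, 0, 0, 0.121, 0.001, 0.001, 0, 0, 0, 0, 0.121, 0.001, 0.001, 0, 0, 0, 0, 0.121, 0.001, 0.001, 0])

```text
time_s: 20.02
tcp_pos: [0.5408, -0.2641, 0.1323]
ee_rot: [[-0.0, -0.184, 0.983], [-0.0, 0.983, 0.184], [-1.0, -0.0, -0.0]]
wrist_force: [0.7, 0.4, -1.8]
gripper_width: 0.156
```

Run:
```python
from h import *
st()
```

```text
t 20.02 tcp [ 0.5408 -0.2641  0.1323] yaw 100.6 xaxis [-4.e-04 -2.e-04 -1.e+00] F [ 0.69  0.42 -1.8 ] M [ 0.025 -0.222  0.033] w 0.156
```

Foot is about 9 mm up. I'll lower it gently to touch.

Request:
move_arm(increments=[0, 0, 0, 0.003, 0, 0, 0, 0, 0, 0, 0.006, 0, 0, 0, 0, 0, 0, 0.0075, 0, 0, 0, 0, 0, 0, 0.0085, 0, 0, 0, 0, 0, 0, 0.009, 0, 0, 0, 0, 0, 0, 0.009, 0, 0, 0])

```text
time_s: 20.52
tcp_pos: [0.5406, -0.2643, 0.1235]
ee_rot: [[0.0, -0.183, 0.983], [0.0, 0.983, 0.183], [-1.0, -0.0, 0.0]]
wrist_force: [-0.5, -0.5, -1.8]
gripper_width: 0.159
```

Run:
```python
from h import *
st()
```

```text
t 20.52 tcp [ 0.5406 -0.2643  0.1235] yaw 100.56 xaxis [ 2.e-04  0.e+00 -1.e+00] F [-0.45 -0.54 -1.76] M [-0.001 -0.146 -0.018] w 0.159
```

Request:
move_arm(increments=[0, 0, 0, 0.0004, 0, 0, 0, 0, 0, 0, 0.0008, 0, 0, 0, 0, 0, 0, 0.0012, 0, 0, 0, 0, 0, 0, 0.0012, 0, 0, 0])

```text
time_s: 20.85
tcp_pos: [0.5409, -0.2646, 0.1229]
ee_rot: [[0.001, -0.184, 0.983], [-0.001, 0.983, 0.184], [-1.0, -0.001, 0.001]]
wrist_force: [-0.8, -0.0, 0.1]
gripper_width: 0.16
```

Run:
```python
from h import *
st()
```

```text
t 20.85 tcp [ 0.5409 -0.2646  0.1229] yaw 100.58 xaxis [ 7.e-04 -6.e-04 -1.e+00] F [-0.8  -0.05  0.09] M [ 0.    -0.051  0.015] w 0.16
```

Touching. I'll open to 50 mm, then go up.

Request:
move_arm(increments=[0, 0, 0, 0, 0, 0, 0.03, 0, 0, 0, 0, 0, 0, 0.05, 0, 0, 0, 0, 0, 0, 0.05, 0, 0, 0, 0, 0, 0, 0.05, 0, 0, 0, 0, 0, 0, 0.05, 0, 0, 0, 0, 0, 0, 0.05])

```text
time_s: 21.35
tcp_pos: [0.5406, -0.2643, 0.1223]
ee_rot: [[0.0, -0.183, 0.983], [-0.0, 0.983, 0.183], [-1.0, -0.0, 0.0]]
wrist_force: [-0.8, -0.1, 0.2]
gripper_width: 0.518
```

Request:
move_arm(increments=[0, 0, 0, -0.02, 0, 0, 0.05, 0, 0, 0, -0.05, 0, 0, 0.05, 0, 0, 0, -0.08, 0, 0, 0.06, 0, 0, 0, -0.1, 0, 0, 0.06, 0, 0, 0, -0.1, 0, 0, 0.06, 0, 0, 0, -0.1, 0, 0, 0.06])

```text
time_s: 21.85
tcp_pos: [0.5411, -0.2643, 0.2237]
ee_rot: [[0.003, -0.183, 0.983], [-0.0, 0.983, 0.183], [-1.0, -0.001, 0.003]]
wrist_force: [-0.4, 0.5, -0.1]
gripper_width: 0.679
```

Run:
```python
from h import *
st()
for n in("scene","top"):
    im=r.capture(n); cv2.imwrite(f"pics/{n}7.png",im[:,:,::-1])
zoom("scene","pics/scene7.png",(180,190,380,300),"pics/s7z.png",4)
zoom("top","pics/top7.png",(265,165,335,235),"pics/t7z.png",8)
```

```text
t 21.85 tcp [ 0.5411 -0.2643  0.2237] yaw 100.56 xaxis [ 3.2e-03 -4.0e-04 -1.0e+00] F [-0.39  0.48 -0.13] M [ 0.07  -0.07  -0.034] w 0.679
```

View pics/s7z.png

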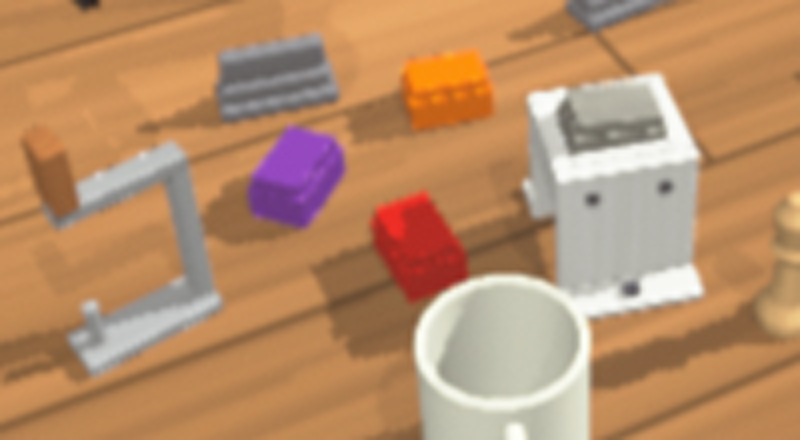

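View pics/t7z.png

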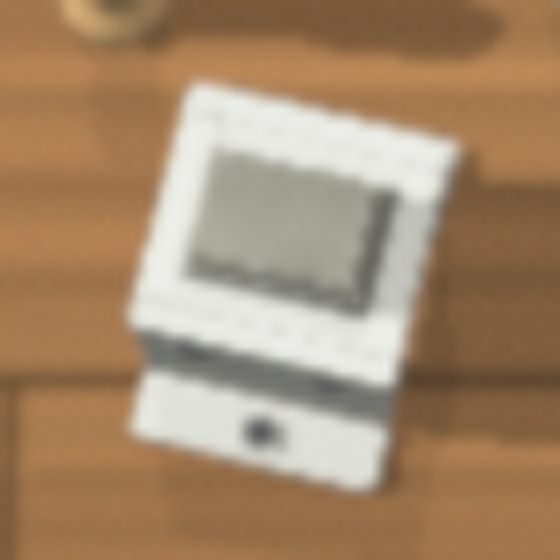

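Run:
```python
from h import *
inc((*MC,.18),166.1)
```

```text
inc [-6.555e+01 -4.000e-02 -1.200e-01] [0.0413 0.2618 0.1069]
```

Request:
move_arm(increments=[-6, 0, 0, 0, 0.02, 0.008, 0.06, -13, 0, 0, 0, 0.05, 0.02, 0.06, -20, 0, 0, 0, 0.08, 0.033, 0.06, -27, 0, 0, 0, 0.115, 0.047, 0.06, -34, 0, 0, 0.01, 0.15, 0.062, 0.06, -41, 0, 0, 0.02, 0.185, 0.076, 0.06, -48, 0, 0, 0.03, 0.22, 0.09, 0.06, -55, 0, 0, 0.04, 0.245, 0.1, 0.06, -62, 0, 0, 0.041, 0.262, 0.107, 0.06, -65.5, 0, 0, 0.041, 0.262, 0.107, 0.06, -65.5, 0, 0, 0.041, 0.262, 0.107, 0.06, -65.5, 0, 0, 0.041, 0.262, 0.107, 0.06])

```text
time_s: 22.95
tcp_pos: [0.597, 0.0129, 0.1798]
ee_rot: [[-0.003, -0.97, 0.242], [-0.001, 0.242, 0.97], [-1.0, 0.003, -0.001]]
wrist_force: [-0.5, 0.2, -0.2]
gripper_width: 0.694
```

Run:
```python
from h import *
st();inc((*MC,.11),166.1)
im=r.capture("scene"); cv2.imwrite("pics/scene8.png",im[:,:,::-1])
zoom("scene","pics/scene8.png",(280,130,400,260),"pics/s8z.png",5)
```

```text
t 22.95 tcp [0.597  0.0129 0.1798] yaw 165.98 xaxis [-2.9e-03 -7.0e-04 -1.0e+00] F [-0.46  0.15 -0.17] M [ 0.097 -0.069  0.024] w 0.694
inc [-0.12 -0.08 -0.15] [ 0.0698 -0.0001  0.0002]
```

View pics/s8z.png

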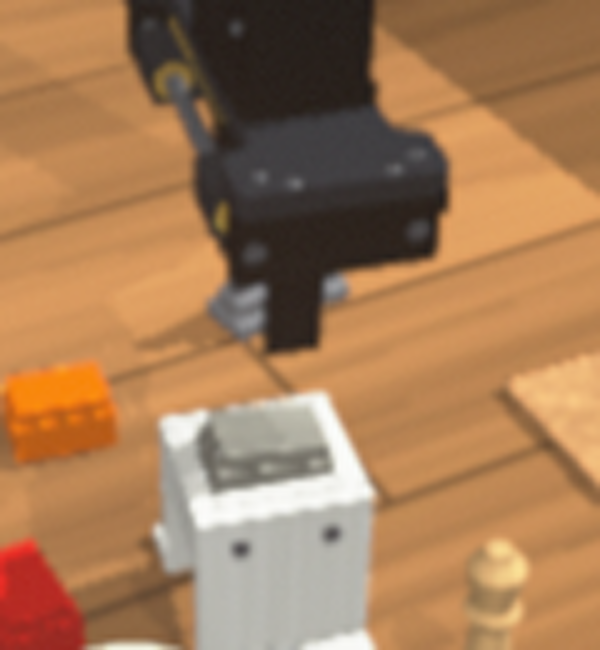

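Request:
move_arm(increments=[0, 0, 0, 0.02, 0, 0, 0.06, 0, 0, 0, 0.045, 0, 0, 0.06, 0, 0, 0, 0.065, 0, 0, 0.06, 0, 0, 0, 0.075, 0, 0, 0.06, 0, 0, 0, 0.08, 0, 0, 0.06, 0, 0, 0, 0.0815, 0, 0, 0.06, 0, 0, 0, 0.0815, 0, 0, 0.06, 0, 0, 0, 0.0815, 0, 0, 0.06])

```text
time_s: 23.67
tcp_pos: [0.5986, 0.0128, 0.101]
ee_rot: [[0.002, -0.971, 0.241], [0.0, 0.241, 0.971], [-1.0, -0.002, 0.001]]
wrist_force: [0.0, 0.4, 0.4]
gripper_width: 0.689
```

Run:
```python
from h import *
st();inc((*MC,.0972),166.1)
```

```text
t 23.67 tcp [0.5986 0.0128 0.101 ] yaw 166.05 xaxis [ 2.3e-03  3.0e-04 -1.0e+00] F [0.02 0.38 0.41] M [ 0.183 -0.036  0.031] w 0.689
inc [-0.05  0.05  0.13] [ 0.0038  0.0016 -0.0002]
```

Lower about 2.5 mm and close.

Request:
move_arm(increments=[0, 0, 0, 0.0015, 0.0012, 0, 0.06, 0, 0, 0, 0.0025, 0.0012, 0, 0.06, 0, 0, 0, 0.0025, 0.0012, 0, 0.06, 0, 0, 0, 0.0025, 0.0012, 0, 0.06])

```text
time_s: 24.0
tcp_pos: [0.5967, 0.0132, 0.0976]
ee_rot: [[0.001, -0.971, 0.241], [0.0, 0.241, 0.971], [-1.0, -0.0, 0.0]]
wrist_force: [-0.2, -0.1, -0.4]
gripper_width: 0.688
```

Run:
```python
from h import *
st();inc((*MC,.0972),166.1)
```

```text
t 24.0 tcp [0.5967 0.0132 0.0976] yaw 166.07 xaxis [ 5.e-04  1.e-04 -1.e+00] F [-0.24 -0.06 -0.39] M [ 0.106 -0.067 -0.024] w 0.688
inc [-0.03  0.01  0.03] [ 0.0004 -0.0004 -0.0001]
```

Request:
move_arm(increments=[0, 0, 0, 0.001, 0, 0, 0.06, 0, 0, 0, 0.0012, 0, 0, 0.045, 0, 0, 0, 0.0012, 0, 0, 0.038, 0, 0, 0, 0.0012, 0, 0, 0.03, 0, 0, 0, 0.0012, 0, 0, 0.02, 0, 0, 0, 0.0012, 0, 0, 0.02, 0, 0, 0, 0.0012, 0, 0, 0.02, 0, 0, 0, 0.0012, 0, 0, 0.02])

```text
time_s: 24.67
tcp_pos: [0.5962, 0.0132, 0.096]
ee_rot: [[-0.001, -0.971, 0.241], [0.0, 0.241, 0.971], [-1.0, 0.001, -0.0]]
wrist_force: [-1.1, 0.8, 1.0]
gripper_width: 0.409
```

Run:
```python
from h import *
st();print(r.sense()['gripper_width']*87)
im=r.capture("scene"); cv2.imwrite("pics/scene9.png",im[:,:,::-1])
zoom("scene","pics/scene9.png",(280,150,400,260),"pics/s9z.png",6)
```

```text
t 24.67 tcp [0.5962 0.0132 0.096 ] yaw 166.06 xaxis [-8.e-04  1.e-04 -1.e+00] F [-1.09  0.81  0.98] M [ 0.395  0.362 -0.032] w 0.409
35.554431041702976
```

View pics/s9z.png

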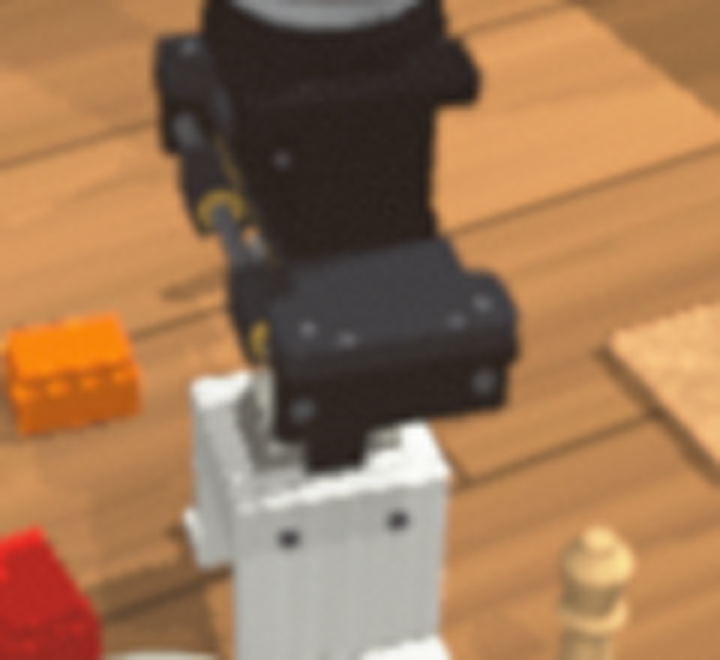

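Request:
move_arm(increments=[0, 0, 0, -0.001, 0, 0, 0.02, 0, 0, 0, -0.003, 0, 0, 0.02, 0, 0, 0, -0.005, 0, 0, 0.02, 0, 0, 0, -0.007, 0, 0, 0.02, 0, 0, 0, -0.009, 0, 0, 0.02, 0, 0, 0, -0.011, 0, 0, 0.02, 0, 0, 0, -0.013, 0, 0, 0.02, 0, 0, 0, -0.015, 0, 0, 0.02])

```text
time_s: 25.38
tcp_pos: [0.597, 0.0131, 0.1123]
ee_rot: [[0.001, -0.971, 0.24], [-0.0, 0.24, 0.971], [-1.0, -0.001, -0.0]]
wrist_force: [-2.3, 0.6, -2.4]
gripper_width: 0.406
```

Run:
```python
from h import *
st()
```

```text
t 25.38 tcp [0.597  0.0131 0.1123] yaw 166.09 xaxis [ 1.1e-03 -3.0e-04 -1.0e+00] F [-2.27  0.56 -2.39] M [0.214 0.424 0.031] w 0.406
```

Request:
move_arm(increments=[0, 0, 0, -0.003, 0, 0, 0.02, 0, 0, 0, -0.008, 0, 0, 0.02, 0, 0, 0, -0.015, 0, 0, 0.02, 0, 0, 0, -0.03, 0, 0, 0.02, 0, 0, 0, -0.045, 0, 0, 0.02, 0, 0, 0, -0.055, 0, 0, 0.02, 0, 0, 0, -0.055, 0, 0, 0.02, 0, 0, 0, -0.055, 0, 0, 0.02])

```text
time_s: 26.05
tcp_pos: [0.597, 0.0133, 0.167]
ee_rot: [[0.002, -0.971, 0.241], [0.001, 0.241, 0.971], [-1.0, -0.002, 0.001]]
wrist_force: [-0.3, 0.4, -1.5]
gripper_width: 0.414
```

Run:
```python
from h import *
st()
for n,b in(("scene",(260,110,440,260)),("top",(160,150,340,250))):
    im=r.capture(n); cv2.imwrite(f"pics/{n}10.png",im[:,:,::-1])
    zoom(n,f"pics/{n}10.png",b,f"pics/{n}10z.png",4)
```

```text
t 26.05 tcp [0.597  0.0133 0.167 ] yaw 166.06 xaxis [ 2.2e-03  8.0e-04 -1.0e+00] F [-0.33  0.39 -1.5 ] M [ 0.081 -0.039  0.036] w 0.414
```

View pics/scene10z.png

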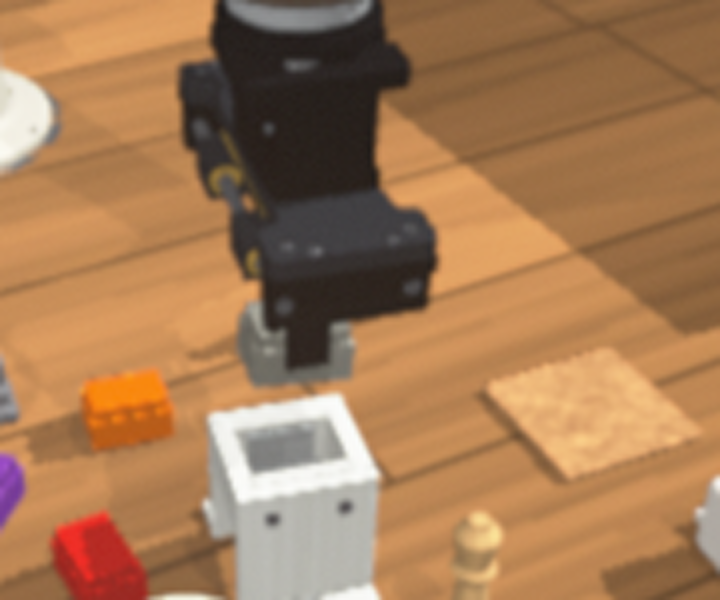

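Run:
```python
from h import *
inc((.571,.245,.12),166.1)
print((proj("scene",[[*(MC+x/1e3*MX+y/1e3*MY),z] for z in(.135,.140,.145) for x,y in((18,-26),(18,26))])-[260,110]+.4)*4)
im=cv2.imread("pics/top10.png");hsv=cv2.cvtColor(im[185:240,175:240],cv2.COLOR_BGR2HSV)
zoom("top","pics/top10.png",(165,170,245,250),"pics/pad.png",7)
```

```text
inc [-0.05 -0.02 -0.07] [0.0454 0.0801 0.219 ]
[[251.04672564 403.28415368]
 [349.76588113 387.32246667]
 [250.99196557 395.53497954]
 [350.1014272  379.60284985]
 [250.93676624 387.72364439]
 [350.43963261 371.8220517 ]]
```

View pics/pad.png

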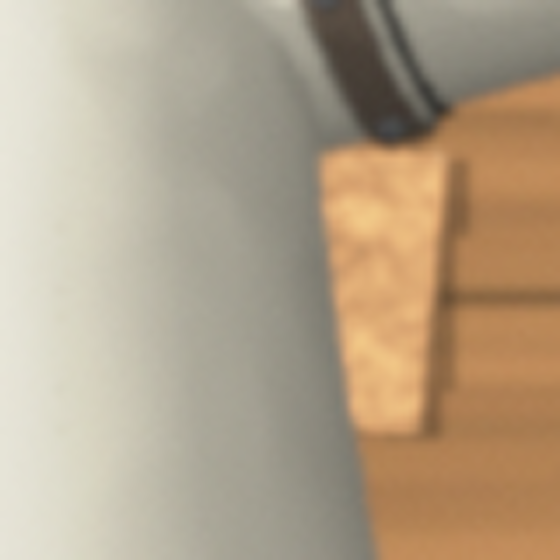

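Request:
move_arm(increments=[0, 0, 0, 0, 0.006, 0.016, 0.02, 0, 0, 0, 0, 0.014, 0.04, 0.02, 0, 0, 0, 0, 0.026, 0.07, 0.02, 0, 0, 0, 0, 0.038, 0.105, 0.02, 0, 0, 0, 0.01, 0.05, 0.14, 0.02, 0, 0, 0, 0.025, 0.062, 0.17, 0.02, 0, 0, 0, 0.04, 0.073, 0.2, 0.02, 0, 0, 0, 0.06, 0.08, 0.219, 0.02, 0, 0, 0, 0.08, 0.08, 0.219, 0.02, 0, 0, 0, 0.1, 0.08, 0.219, 0.02, 0, 0, 0, 0.115, 0.08, 0.219, 0.02, 0, 0, 0, 0.12, 0.08, 0.219, 0.02])

```text
time_s: 27.15
tcp_pos: [0.5694, 0.2438, 0.042]
ee_rot: [[-0.006, -0.971, 0.241], [-0.004, 0.241, 0.971], [-1.0, 0.005, -0.005]]
wrist_force: [-0.2, -0.6, -1.0]
gripper_width: 0.407
```

Run:
```python
from h import *
st();inc((.571,.245,.033),166.1)
im=r.capture("scene"); cv2.imwrite("pics/scene11.png",im[:,:,::-1])
zoom("scene","pics/scene11.png",(340,140,480,260),"pics/s11z.png",5)
```

```text
t 27.15 tcp [0.5694 0.2438 0.042 ] yaw 166.05 xaxis [-0.0062 -0.004  -1.    ] F [-0.19 -0.64 -1.03] M [0.03  0.007 0.014] w 0.407
inc [-0.05 -0.31 -0.29] [ 0.009  -0.0013  0.0016]
```

View pics/s11z.png

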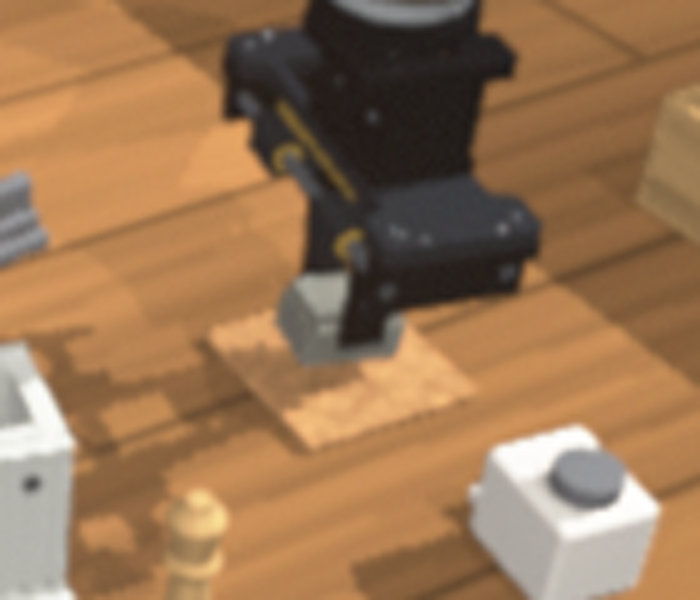

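Request:
move_arm(increments=[0, 0, 0, 0.003, 0, 0, 0.02, 0, 0, 0, 0.006, 0, 0, 0.02, 0, 0, 0, 0.008, 0, 0, 0.02, 0, 0, 0, 0.009, 0, 0, 0.02, 0, 0, 0, 0.009, 0, 0, 0.02, 0, 0, 0, 0.009, 0, 0, 0.02])

```text
time_s: 27.7
tcp_pos: [0.5719, 0.2451, 0.0376]
ee_rot: [[0.001, -0.971, 0.241], [0.001, 0.241, 0.971], [-1.0, -0.001, 0.001]]
wrist_force: [0.2, -0.2, -0.4]
gripper_width: 0.408
```

Run:
```python
from h import *
st()
```

```text
t 27.7 tcp [0.5719 0.2451 0.0376] yaw 166.06 xaxis [ 8.e-04  5.e-04 -1.e+00] F [ 0.15 -0.23 -0.38] M [ 0.117 -0.044  0.007] w 0.408
```

Request:
move_arm(increments=[0, 0, 0, 0.002, 0, 0, 0.02, 0, 0, 0, 0.004, 0, 0, 0.02, 0, 0, 0, 0.005, 0, 0, 0.02, 0, 0, 0, 0.0055, 0, 0, 0.02, 0, 0, 0, 0.006, 0, 0, 0.02, 0, 0, 0, 0.006, 0, 0, 0.02])

```text
time_s: 28.2
tcp_pos: [0.5716, 0.2447, 0.0317]
ee_rot: [[-0.0, -0.971, 0.241], [-0.001, 0.241, 0.971], [-1.0, 0.0, -0.001]]
wrist_force: [-2.0, -1.8, 4.3]
gripper_width: 0.407
```

Run:
```python
from h import *
st()
```

```text
t 28.2 tcp [0.5716 0.2447 0.0317] yaw 166.08 xaxis [-2.e-04 -5.e-04 -1.e+00] F [-1.96 -1.85  4.31] M [-0.262  0.549  0.036] w 0.407
```

Request:
move_arm(increments=[0, 0, 0, 0, 0, 0, 0.036, 0, 0, 0, 0, 0, 0, 0.038, 0, 0, 0, 0, 0, 0, 0.042, 0, 0, 0, 0, 0, 0, 0.05, 0, 0, 0, 0, 0, 0, 0.06, 0, 0, 0, 0, 0, 0, 0.07, 0, 0, 0, 0, 0, 0, 0.07, 0, 0, 0, 0, 0, 0, 0.07])

```text
time_s: 28.87
tcp_pos: [0.5717, 0.245, 0.031]
ee_rot: [[-0.0, -0.971, 0.241], [-0.0, 0.241, 0.971], [-1.0, 0.0, -0.0]]
wrist_force: [-0.5, 0.4, 0.2]
gripper_width: 0.76
```

Request:
move_arm(increments=[0, 0, 0, -0.01, 0, 0, 0.07, 0, 0, 0, -0.03, 0, 0, 0.07, 0, 0, 0, -0.06, 0, 0, 0.07, 0, 0, 0, -0.1, 0, 0, 0.07, 0, 0, 0, -0.15, 0, 0, 0.07, 0, 0, 0, -0.19, 0, 0, 0.07, 0, 0, 0, -0.2, 0, 0, 0.07, 0, 0, 0, -0.2, 0, 0, 0.07, 0, 0, 0, -0.2, 0, 0, 0.07, 0, 0, 0, -0.2, 0, 0, 0.07])

```text
time_s: 29.7
tcp_pos: [0.5708, 0.2446, 0.2303]
ee_rot: [[-0.002, -0.97, 0.241], [-0.0, 0.241, 0.97], [-1.0, 0.002, -0.001]]
wrist_force: [0.4, -0.7, -0.2]
gripper_width: 0.804
```

Run:
```python
from h import *
st()
for n in("scene","top"):
    im=r.capture(n); cv2.imwrite(f"pics/{n}12.png",im[:,:,::-1])
zoom("scene","pics/scene12.png",(170,150,470,350),"pics/s12z.png",2.6)
zoom("scene","pics/scene12.png",(370,180,450,250),"pics/s12p.png",8)
zoom("top","pics/top12.png",(165,130,465,310),"pics/t12z.png",2.6)
```

```text
t 29.7 tcp [0.5708 0.2446 0.2303] yaw 166.05 xaxis [-1.8e-03 -5.0e-04 -1.0e+00] F [ 0.44 -0.73 -0.22] M [ 0.065 -0.078 -0.019] w 0.804
```

View pics/s12z.png

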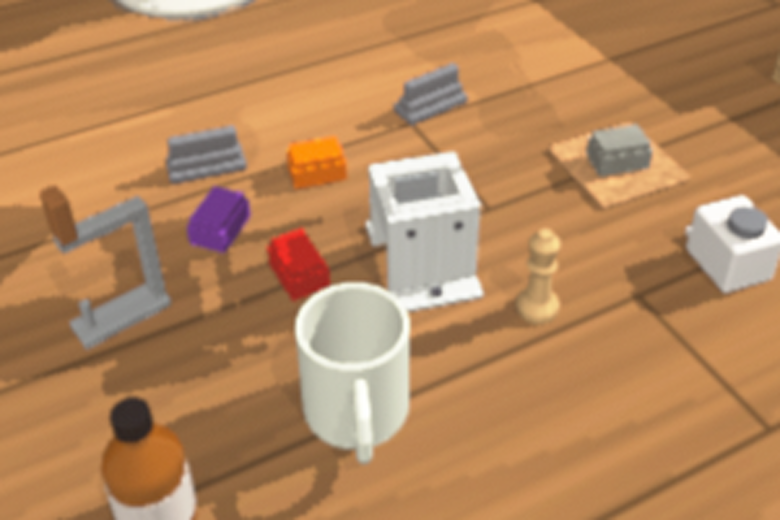

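View pics/s12p.png

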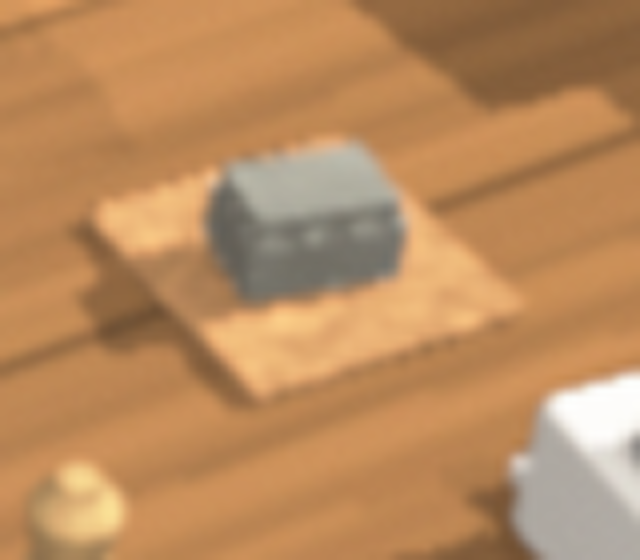

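Run:
```python
from h import *
g=lambda p,z:onz("scene",np.array(p)/8+[370,180]-.44,z)
pad=np.mean([g(p,.006) for p in[(92,215),(345,135),(522,305),(260,398)]],0)
f=[g((247,300),.006),g((400,272),.006)];d=f[1]-f[0]
m=np.mean(f,0)[:2]-.018*MX
print(pad,f,np.linalg.norm(d),m,np.linalg.norm(m-pad[:2]))
t=[g(p,.036) for p in[(270,222),(402,192),(355,140),(235,165)]];print(np.mean(t,0),[np.linalg.norm(t[i]-t[(i+1)%4]) for i in range(4)])
```

```text
[0.57452247 0.24512778 0.006     ] [array([0.58224983, 0.21704221, 0.006     ]), array([0.59394907, 0.26771285, 0.006     ])] 0.05200370385163875 [0.57062655 0.24670164] 0.004201804725166471
[0.57238109 0.24649482 0.036     ] [np.float64(0.04563280284439901), np.float64(0.028534669844040406), np.float64(0.04191418557102846), np.float64(0.02948679039906352)]
```

View pics/t12z.png

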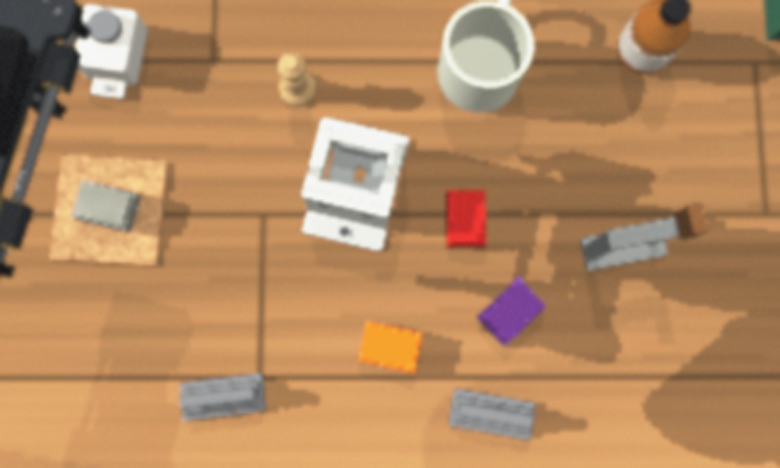

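The plinth is about 4 mm from the pad's centre and the tool is standing. The bystanders look unmoved, so I'm handing in.

```bash
python3 -c "
from station import r
print(r.finish_job())"
```

```text
the job is handed in; nothing more can be done
None
```

The job is done and handed in at about 30 s of the 72 s allowed. The hand-in reports no verdict.

- **Knockout:** I carried the tool over the mould and brought the rod into the tunnel from the mould's +y end. I felt along the roof with 4 to 9 N touches and found the hole about 3 mm to the −y side. The rod then pushed the plinth up about 16 mm, at about 7 to 9 N.
- **Tool:** I withdrew the tool, stood it upright near where it started, about 0.28 m from the mould, and let go.
- **Plinth:** I gripped the plinth across its 36 mm sides, pulled it out, and released it on the pad.

**Last checks:**
- **Plinth on pad:** the last pictures show it upright, about 4 mm from the pad's centre. The measured front edge is 52.0 mm against the 52 mm given.
- **Tool and bystanders:** the tool is upright, and the bystanders look unmoved by eye. I did not measure their positions.
- **Lift height:** the 16 mm comes from the arm's position. A picture taken 1 mm lower agreed to within about 3 mm.
- **Disagreements:** the plinth leaned a few degrees in the grip but settled flat on release. The two cameras differed by 3 to 7 mm in x, so I worked between them.

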